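# Fold and pack the chess club's pocket set and magnifier

## Task

Pack the two hinged things into the sloping case. First shut the lid of the little walnut pocket chess set, then lay the set in the wider, lower bed of the case; after that fold the bar magnifier fully shut and lay it in the narrower bed above it. Lower each one in lying flat on the slope and let go only when it is down on the bed's floor, and leave the knights, the draughts discs and the pencil pot where they stand.

Things in the scene. Friction and masses are not known exactly. Their poses are not given: they have to be found in the camera images.
- set: pocket chess set, a loose walnut box, 0.3 to 0.45 kg: base 58 (x) by 124 (y) by 22 mm tall, lid 58 x 124 x 10 mm (32 mm tall in all when shut). Origin at the centre of its underside, z up. The lid hinges on the base's +x long edge: hinge line along y at x = +29, z = +22 mm. May be laid in the case either way round.
- set_lid (a joint): lid angle of the chess set, rad: 0 = shut, pi/2 = upright, more = leaning out beyond the hinge (starts 1.7 to 2.1). Stiff hinge (about 0.016 N m): the lid stays where it is left and does not fall shut; push its outer face over from the +x side, then press it down.
- lens: folding bar magnifier lying loose, 0.15 to 0.25 kg: horn handle and brass-framed glass arm that swings level, like a knife blade, about an upright pivot. Folded 32 (x) by 120 (y) by 26 mm tall. Origin: centre of the folded shape's underside, z up. Handle: x -8 to +16, y -60 to +60, z 0 to 26 mm; pivot at x 0, y -50. May be laid in the case either way round.
- lens_arm (a joint): magnifier arm angle, rad: 0 = folded, starts 0.28 to 0.45 (a narrow V, arm out on the -x side). Arm 108 mm long, z 4 to 22 mm; folded it fills x -16 to +6 mm, so stands 8 mm proud of the handle's -x side. Friction hinge (about 0.03 N m), stays where left. Squeezing arm and handle together between the fingers near y = 0 (or nearer the pivot) shuts it.
- tray: case: fixed wooden tray, 236 mm (x, up the slope, towards the robot) by 176 mm (y, level), tipped 0.45 rad so that it faces away from the robot. Origin: centre of its floor's top, 85 mm above the table; z is the floor's normal. Rim 10 mm high. Two beds fenced by ribs 6 mm thick, 10 mm high; mid-way along both long sides of each a 60 mm gap in the ribs, down to the floor, for fingers.
- set_bed (a point): centre of the floor of the wider, lower bed, 66 mm (x) by 132 mm (y) inside, for the chess set; axes as the tray's, 50 mm down the slope from the tray's origin.
- lens_bed (a point): centre of the floor of the narrower, upper bed, 40 mm (x) by 128 mm (y) inside, for the folded magnifier; axes as the tray's, 50 mm up the slope from the tray's origin.
- knight1: walnut chess knight standing upright, base 36 mm across, 72 mm tall, origin at the centre of its underside; leave it alone
- knight2: walnut chess knight standing upright, base 36 mm across, 72 mm tall, origin at the centre of its underside; leave it alone
- knight3: walnut chess knight standing upright, base 36 mm across, 72 mm tall, origin at the centre of its underside; leave it alone
- knight4: walnut chess knight standing upright, base 36 mm across, 72 mm tall, origin at the centre of its underside; leave it alone
- discs: stack of three red bone draughts discs stuck together, 34 mm across and 24 mm tall, origin at the centre of its underside; leave it alone
- pot: blue-glazed pencil pot, 76 mm across, 95 mm tall, with pencils up to 170 mm; origin at the centre of its underside; leave it alone
Mind the look-alikes: they are no part of the job. There is more than one size of the lens; the one meant has the size given above. What is shaped like the set but green is not meant.

How it is judged:
By the outcome, as a careful person would: the job done as asked, in the order asked, and still so for the second after the job is handed in, with the robot touching nothing.
It also fails if it takes over 64 s, if anything falls off the work surface, if the arm or the gripper's body presses on something with over 40 N, if the wrist force passes 120 N, or if a joint passes its speed limit or range.

## Robot

A 6-joint arm with a two-finger parallel gripper is mounted at the origin on the work surface. World frame = base frame: x ahead of the robot, y to its left, z up, the work surface at z = 0. Lengths are in m, angles in rad, forces in N, time in s.
With the tool pointing down it reaches from about 0.375 to 0.925 m from the base axis. Payload 5.7 kg.
Tool frame: the origin (TCP) lies midway between the tips of the shut fingers; the grasp point (between the pads) lies 19 mm behind it (bot.grip_point_offset is the distance from the TCP to the grasp point, in m); z points along the fingers, y is the line along which they close (so a half turn about z gives the same grasp; the last joint's range is limited). The gripper opens to 85 mm and grips with 20 to 120 N. Pads are 22 mm wide; open, the fingers measure 114 mm over their backs; the gripper's body (76 mm by 85 mm) begins 54 mm behind the grasp point. The pads swing forward as they close: fully open they stand 13 mm farther back than shut.
Start: joints at [-1.457, 0.359, 1.51, -0, 1.272, -0.115], TCP at [0.136, -0.584, 0.231] pointing down, gripper open.
Joint ranges: [-2.97, 2.97], [-1.01, 2.36], [0.21, 2.38], [-0.96, 4.11], [0.2, 2.71], [-2.98, 2.98]. Speed limits (rad/s): [2.39, 2.39, 3.14, 3.14, 3.14, 3.14].

## Interface

Orientations are given as a unit quaternion [w, x, y, z].
In Python, from plant import bot gives the robot as it stands. The module is installed in compiled form; this text tells all that it offers.
- The arm moves only by the tool carry_out, never from a script. Its argument "moves" is a list of rows, each an object with "hand": the opening, from 0 (shut) to 1 (fully open); "translation": the shift along the tool's x, y, z in units of 20 mm (1.0 is 20 mm), a list of three; "spin": the turn about the tool's z in units of pi/2 rad (1.0 is pi/2 rad). A call has 1 to 8 rows; each row shifts and turns the commanded pose from where the row before left it, along the tool's axes as they then stand; what a row does not reach is not made up. A row lasts 1/10 s, in which the tool goes at most 50 mm and 8.59 degrees, less where a joint would pass 70% of its speed; a pose out of reach is approached as far as the arm can. A call with a number of a shift or a turn outside -1 to 1 is refused whole. A call with a gripper value outside its range is refused whole. The fingers move at their own pace and stop on an object; "grip_force" is the grip in N (left out, the last holds). Time passes only in rows, so rows that do not move let the fingers close. It gives the time, the measured TCP pose, the force, the opening and the grip force at its end, in the units of the state.
- bot.sense(): the state, without advancing time (a new reading comes with each control period).
- bot.snapshot(name): name is "side" or "top"; returns a dict with "pixels" (384x512x3 uint8, red, green, blue), "depth" (384x512 float32, m along the optical axis (not along the pixel's ray), 0 where there is no reading), "mtx" (3x3 intrinsics, pixels), "camera_from_world" (4x4, takes a point from world to camera coordinates). Camera axes: x right, y down, z forward; pixel columns grow to the right and rows downward; lengths in m; the calibration is good to about 2 mm. A picture is of the moment at which its call begins.
- bot.sign_off(): hands the job in; it is judged then, once.
The state is a dict: "t": time; "joints": joint angles; "joint_velocities": joint speeds; "tau": joint torques, N m; "tool_pos": TCP position; "eef_rot": TCP orientation; "force": force on the tool from outside, world axes, zero at the start; "torque": the same for the moment, N m; "gripper_width": finger opening in m; "grip_force": force on a finger pad.
Only numpy, scipy, OpenCV 4.12 (cv2) and the standard library are available. Lean on these libraries where they do the work, as an engineer would, in place of code of your own. Each camera call takes 0.05 s, during which the arm holds its last target. There are 200 camera calls.

## Working session

There is one attempt and no reset: what is moved stays moved. The work goes in short steps, Python scripts to look and compute and a tool call to move; the robot and the scene stay as the last step left them, time stands still between calls to the robot, and variables do not carry over. Pictures are saved under pics/ and viewed, at most 10 in all, crops included, and the job is handed in when it is done.

Besides the shell and the picture viewer there is one more tool, called as name(argument=value, ...), one argument or row to a line, values as JSON. carry_out: Moves the arm, as the interface text tells. Shifts and turns lie within -1 to 1; 1 stands for 20 mm of shift or pi/2 rad of turn. Its arguments: {"type":"object","properties":{"moves":{"type":"array"},"grip_force":{"type":"number"}},"required":["moves"]}

```bash
mkdir -p pics
cat > h.py <<'E'
import numpy as np,cv2
from plant import bot
def snap(n):
    s=bot.snapshot(n); np.savez(f'{n}.npz',**s); return s
def load(n): return dict(np.load(f'{n}.npz'))
def cloud(s):
    K=s['mtx'];d=s['depth'];v,u=np.mgrid[:d.shape[0],:d.shape[1]]
    p=np.stack([(u-K[0,2])/K[0,0]*d,(v-K[1,2])/K[1,1]*d,d,np.ones_like(d)],-1)
    w=(p@np.linalg.inv(s['camera_from_world']).T)[...,:3]; w[d==0]=np.nan; return w
def save(im,n): cv2.imwrite(f'pics/{n}.png',cv2.cvtColor(im,cv2.COLOR_RGB2BGR))
E
python3 - <<'E'
from h import *
for n in('top','side'):
    s=snap(n); save(cv2.resize(s['pixels'],(800,600),interpolation=cv2.INTER_CUBIC),n+'0')
    print(n,s['mtx'].round(1).tolist(),np.linalg.inv(s['camera_from_world']).round(3).tolist())
print(bot.sense())
E
```

```text
top [[480.0, 0.0, 261.3], [0.0, 480.0, 191.0], [0.0, 0.0, 1.0]] [[0.026, -0.984, 0.173, 0.311], [-0.999, -0.029, -0.014, 0.029], [0.019, -0.173, -0.985, 1.305], [0.0, 0.0, 0.0, 1.0]]
side [[403.0, 0.0, 262.2], [0.0, 403.0, 194.7], [0.0, 0.0, 1.0]] [[0.98, -0.102, 0.171, 0.271], [-0.198, -0.57, 0.797, -1.016], [0.016, -0.815, -0.579, 0.86], [0.0, 0.0, 0.0, 1.0]]
{'t': 0.1, 'joints': array([-1.45707171e+00,  3.59442561e-01,  1.51133174e+00,  3.13901796e-05,
        1.27251919e+00, -1.15073872e-01]), 'joint_velocities': array([-2.41139941e-05, -1.31997666e-03, -4.26172743e-03, -1.00326791e-03,
       -9.32592492e-04,  1.00373365e-03]), 'tau': array([-1.52142006e-04, -5.28654635e+01, -2.79348707e+01, -1.11372724e-04,
        4.94199587e-03,  4.50273410e-05]), 'tool_pos': array([ 0.13603224, -0.58373762,  0.23052908]), 'eef_rot': array([-8.50412513e-04,  9.93463708e-01,  1.14145243e-01,  1.55718485e-05]), 'force': array([-0.302597  , -0.38301972, -0.01168442]), 'torque': array([-0.00158182,  0.00951975,  0.04200751]), 'grip_force': 0.0, 'gripper_width': 0.08503838371005966}
```

View pics/top0.png

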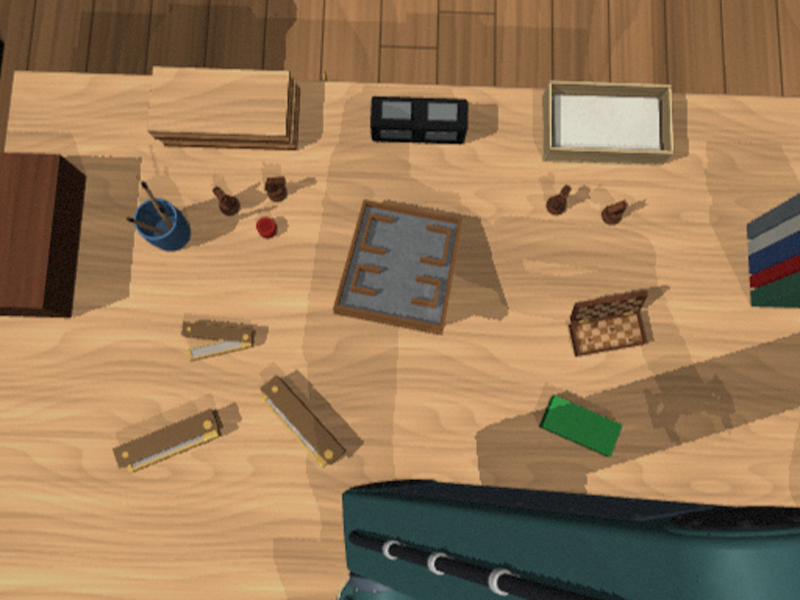

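View pics/side0.png

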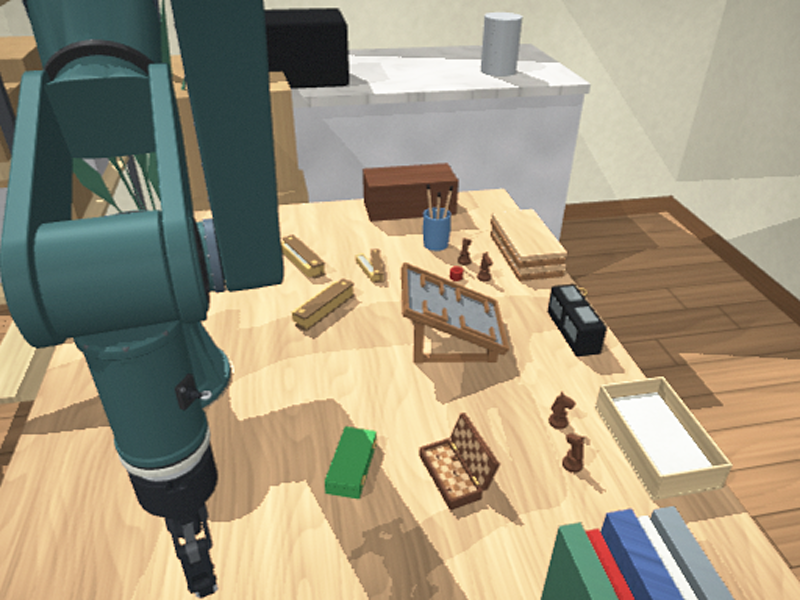

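The three look-alike magnifiers in the top view are A (218,338), B (167,438) and C (303,420). A's handle is about 72 px long, roughly 123 mm, so it fits; B and C are about 175 mm. The set is the walnut box at (610,325), and the green one at (580,425) is not meant. The case is at (400,265). Next I'll measure these and confirm in a crop.

```bash
cat > m.py <<'E'
from h import *
t=load('top');w=cloud(t);hsv=cv2.cvtColor(t['pixels'],cv2.COLOR_RGB2HSV)
k=1.5625
def win(x0,x1,y0,y1): return np.s_[int(y0/k):int(y1/k),int(x0/k):int(x1/k)]
def rect(P): 
    r=cv2.minAreaRect((P*1000).astype(np.float32)); return [np.round(a,1) for a in r]
for n,b in dict(A=(172,268,310,368),B=(100,250,395,480),C=(250,355,365,475),set=(555,672,280,365),green=(530,630,385,465)).items():
    p=w[win(*b)].reshape(-1,3); p=p[~np.isnan(p[:,0])]
    for lo,hi in((.008,.3),(.015,.024),(.023,.03)):
        q=p[(p[:,2]>lo)&(p[:,2]<hi)]
        if len(q)>8: print(n,lo,hi,len(q),rect(q[:,:2]),'zmax',q[:,2].max().round(3),'med',np.median(q[:,2]).round(4))
p=w[win(325,475,190,345)]; hs=hsv[win(325,475,190,345)]
g=(hs[...,1]<70)&(p[...,2]>.02); q=p[g]
c=q.mean(0);u,s,vt=np.linalg.svd(q-c,full_matrices=False);n=vt[2]*np.sign(vt[2,2]); 
d=(q-c)@n; q=q[abs(d)<.004]; c=q.mean(0);vt=np.linalg.svd(q-c,full_matrices=False)[2];n=vt[2]*np.sign(vt[2,2])
print('tray n',n,'c',c,'tilt',np.arccos(n[2]),'az',np.arctan2(n[1],n[0]))
# in-plane rectangle of rim/floor
a=p.reshape(-1,3);a=a[~np.isnan(a[:,0])]; a=a[abs((a-c)@n-.005)<.012]
y=np.cross(n,[-n[0],-n[1],0]);y/=np.linalg.norm(y);x=np.cross(y,n)
r=cv2.minAreaRect((np.c_[(a-c)@x,(a-c)@y]*1000).astype(np.float32));print('tray rect',r)
o=c+x*r[0][0]/1e3+y*r[0][1]/1e3; print('origin',o,'x',x,'y',y)
E
python3 m.py
python3 - <<'E'
from h import *
t=load('top')['pixels']; a=cv2.resize(t[195:245,105:175],(560,400),interpolation=2); s=load('side')['pixels'];b=t[170:240,340:435]
save(np.vstack([np.hstack([cv2.resize(t[195:305,65:235],(400,300),interpolation=2),cv2.resize(t[170:275,335:430],(400,300),interpolation=2)]),
 np.hstack([cv2.resize(s[150:210,180:260],(400,300),interpolation=2),cv2.resize(s[260:330,255:335],(400,300),interpolation=2)])]),'crop1')
E
```

```text
A 0.008 0.3 729 [array([463.7, 335. ]), array([ 67.8, 119.2]), np.float64(16.9)] zmax 0.033 med 0.0238
A 0.015 0.024 344 [array([462.6, 336.1]), array([ 62.8, 118.1]), np.float64(14.2)] zmax 0.024 med 0.0211
A 0.023 0.03 395 [array([463.1, 336.2]), array([ 63.7, 115.3]), np.float64(14.4)] zmax 0.03 med 0.0258
B 0.008 0.3 1269 [array([282.6, 400.5]), array([106. , 180.7]), np.float64(1.1)] zmax 0.047 med 0.0367
B 0.015 0.024 26 [array([267.4, 385.6]), array([ 40.8, 162.3]), np.float64(39.6)] zmax 0.024 med 0.0194
B 0.023 0.03 138 [array([267.7, 393.9]), array([ 12.4, 152.5]), np.float64(24.0)] zmax 0.03 med 0.028
C 0.008 0.3 1175 [array([331.2, 184.8]), array([170. , 145.2]), np.float64(1.9)] zmax 0.044 med 0.0364
C 0.023 0.03 104 [array([317.5, 184.7]), array([153.9,  44.9]), np.float64(44.9)] zmax 0.03 med 0.0284
set 0.008 0.3 1587 [array([ 496., -357.]), array([101.1, 165.4]), np.float64(11.4)] zmax 0.082 med 0.0201
set 0.015 0.024 585 [array([ 486.6, -338.7]), array([ 62.3, 125.7]), np.float64(10.0)] zmax 0.024 med 0.0185
set 0.023 0.03 109 [array([ 490.2, -337. ]), array([ 66.9, 123.2]), np.float64(11.1)] zmax 0.03 med 0.0246
green 0.008 0.3 1133 [array([ 325.6, -287.4]), array([106.5, 139. ]), np.float64(6.0)] zmax 0.04 med 0.0314
green 0.015 0.024 31 [array([ 328.5, -287.3]), array([121.8,  62.4]), np.float64(68.1)] zmax 0.024 med 0.0207
green 0.023 0.03 315 [array([ 327.5, -288.7]), array([125.1,  61.8]), np.float64(68.3)] zmax 0.03 med 0.0286
tray n [ 0.43008815 -0.07349892  0.89979003] c [0.58128305 0.02638258 0.08630709] tilt 0.45150828400355664 az -0.16925764481987648
tray rect ((-44.570457458496094, 6.351860046386719), (189.440673828125, 327.652587890625), 89.10203552246094)
origin [0.61974404 0.01336593 0.06685997] x [-0.88693211  0.15157021  0.43632317] y [-0.16845065 -0.98571009  0.        ]
```

View pics/crop1.png

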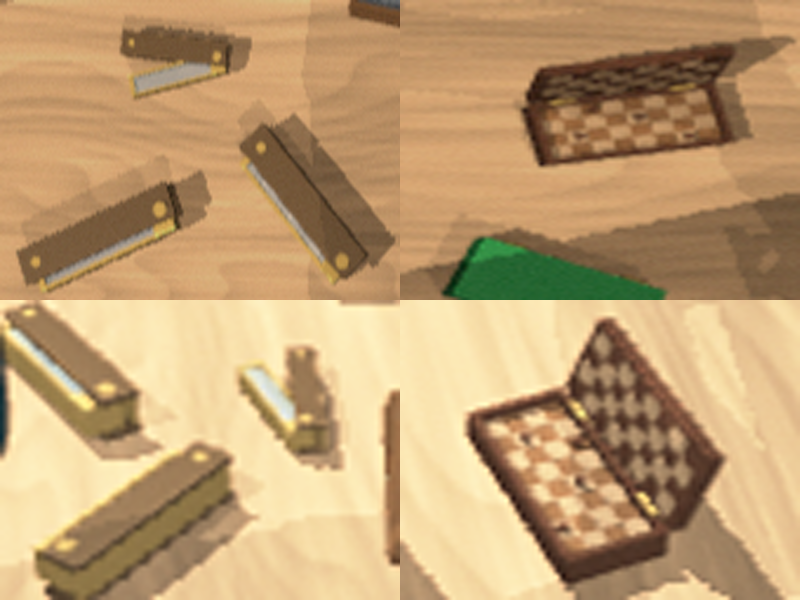

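carry_out(
  moves=[
    {"hand": 0,"translation": [0,0,-1],"spin": 0},
  ],
)

```text
t: 0.2
tool_pos: [0.1358, -0.5819, 0.2482]
eef_rot: [-0.004, 0.993, 0.114, -0.0]
force: [0.3, 0.1, -1.1]
gripper_width: 0.0731
grip_force: 0.0
```

The crop confirms the small magnifier A: open V towards the robot, pivot on the right. It also shows the walnut set with its lid leaning away from the robot. Moves can only shift and spin, so I'll head for the set by way of the inner edge of the reach and see whether the tool tilts there.

carry_out(
  moves=[
    {"hand": 0,"translation": [0.7,-1,0],"spin": 0},
    {"hand": 0,"translation": [0.7,-1,0],"spin": 0},
    {"hand": 0,"translation": [0.7,-1,0],"spin": 0},
    {"hand": 0,"translation": [0.7,-1,0],"spin": 0},
    {"hand": 0,"translation": [0.7,-1,0],"spin": 0},
    {"hand": 0,"translation": [0.7,-1,0],"spin": 0},
    {"hand": 0,"translation": [0.7,-1,0],"spin": 0},
    {"hand": 0,"translation": [0.7,-1,0],"spin": 0},
  ],
)

```text
t: 1.0
tool_pos: [0.209, -0.4018, 0.251]
eef_rot: [-0.0, 0.993, 0.114, -0.0]
force: [0.1, 0.2, -1.1]
gripper_width: 0.0002
grip_force: 0.0
```

carry_out(
  moves=[
    {"hand": 0,"translation": [0.7,-1,0],"spin": 0},
    {"hand": 0,"translation": [0.7,-1,0],"spin": 0},
    {"hand": 0,"translation": [0.7,-1,0],"spin": 0},
    {"hand": 0,"translation": [0.7,-1,0],"spin": 0},
    {"hand": 0,"translation": [0.7,-1,0],"spin": 0},
    {"hand": 0,"translation": [0.7,-1,0],"spin": 0},
    {"hand": 0,"translation": [0.7,-1,0],"spin": 0},
    {"hand": 0,"translation": [0.7,-1,0],"spin": 0},
  ],
)

```text
t: 1.8
tool_pos: [0.2817, -0.2207, 0.2511]
eef_rot: [-0.0, 0.993, 0.114, -0.0]
force: [0.1, -0.4, -0.3]
gripper_width: 0.0001
grip_force: 0.0
```

```bash
python3 -c "
from h import *
print(bot.sense()['joints'].round(3))"
```

```text
[-0.858 -0.029  1.949  0.     1.223  0.484]
```

carry_out(
  moves=[
    {"hand": 0,"translation": [-0.6,-0.8,0],"spin": 0},
    {"hand": 0,"translation": [-0.6,-0.8,0],"spin": 0},
    {"hand": 0,"translation": [-0.6,-0.8,0],"spin": 0},
    {"hand": 0,"translation": [-0.6,-0.8,0],"spin": 0},
    {"hand": 0,"translation": [-0.6,-0.8,0],"spin": 0},
    {"hand": 0,"translation": [-0.6,-0.8,0],"spin": 0},
  ],
)

```text
t: 2.4
tool_pos: [0.189, -0.1438, 0.251]
eef_rot: [-0.0, 0.993, 0.114, -0.0]
force: [-0.4, 0.4, 0.6]
gripper_width: -0.0001
grip_force: 0.0
```

```bash
python3 -c "
from h import *
print(bot.sense()['joints'].round(3))"
```

```text
[-0.945 -0.255  2.123  0.     1.275  0.397]
```

carry_out(
  moves=[
    {"hand": 0,"translation": [0,0,1],"spin": 0},
    {"hand": 0,"translation": [0,0,1],"spin": 0},
    {"hand": 0,"translation": [0,0,1],"spin": 0},
    {"hand": 0,"translation": [0,0,1],"spin": 0},
    {"hand": 0,"translation": [0,0,1],"spin": 0},
  ],
)

```text
t: 2.9
tool_pos: [0.1896, -0.1446, 0.1506]
eef_rot: [0.0, 0.993, 0.114, 0.0]
force: [1.0, -0.6, 0.9]
gripper_width: -0.0002
grip_force: 0.0
```

```bash
python3 -c "
from h import *
s=bot.sense();print(s['joints'].round(3),s['eef_rot'].round(4),s['tool_pos'])"
```

```text
[-0.944 -0.079  2.302  0.     0.918  0.398] [2.000e-04 9.935e-01 1.141e-01 1.000e-04] [ 0.18964858 -0.14455272  0.15062971]
```

Near the elbow limit (2.38). Push on past it to see how "approached as far as the arm can" behaves.

carry_out(
  moves=[
    {"hand": 0,"translation": [0,0,1],"spin": 0},
    {"hand": 0,"translation": [0,0,1],"spin": 0},
    {"hand": 0,"translation": [0,0,1],"spin": 0},
    {"hand": 0,"translation": [0,0,1],"spin": 0},
  ],
)

```text
t: 3.3
tool_pos: [0.201, -0.1534, 0.0816]
eef_rot: [-0.005, 0.993, 0.114, -0.005]
force: [-0.1, 0.6, -0.2]
gripper_width: 0.0001
grip_force: 0.0
```

```bash
python3 -c "
from h import *
s=bot.sense();print(s['joints'].round(3),s['eef_rot'].round(4),s['tool_pos'])"
```

```text
[-0.922  0.141  2.376 -0.006  0.638  0.425] [-0.0046  0.9935  0.114  -0.0048] [ 0.20095239 -0.15343557  0.081555  ]
```

carry_out(
  moves=[
    {"hand": 0,"translation": [-0.75,-1,0],"spin": 0},
    {"hand": 0,"translation": [-0.75,-1,0],"spin": 0},
    {"hand": 0,"translation": [-0.75,-1,0],"spin": 0},
    {"hand": 0,"translation": [-0.75,-1,0],"spin": 0},
  ],
)

```text
t: 3.7
tool_pos: [0.1595, -0.1148, 0.1271]
eef_rot: [-0.02, 0.993, 0.114, -0.021]
force: [0.7, -0.4, 0.4]
gripper_width: -0.0002
grip_force: 0.0
```

```bash
python3 -c "
from h import *
s=bot.sense();print(s['joints'].round(3),s['eef_rot'].round(4),s['tool_pos'],s['joints'][[1,2,4]].sum()-np.pi)"
```

```text
[-0.947 -0.056  2.376 -0.022  0.877  0.409] [-0.02    0.993   0.1142 -0.021 ] [ 0.15953594 -0.11479832  0.12706419] 0.05552240941960518
```

carry_out(
  moves=[
    {"hand": 0,"translation": [1,0.82,-0.1],"spin": 0},
    {"hand": 0,"translation": [1,0.82,-0.1],"spin": 0},
    {"hand": 0,"translation": [1,0.82,-0.1],"spin": 0},
    {"hand": 0,"translation": [1,0.82,-0.1],"spin": 0},
    {"hand": 0,"translation": [1,0.82,-0.1],"spin": 0},
    {"hand": 0,"translation": [1,0.82,-0.1],"spin": 0},
    {"hand": 0,"translation": [1,0.82,-0.1],"spin": 0},
    {"hand": 0,"translation": [1,0.82,-0.1],"spin": 0},
  ],
)

```text
t: 4.5
tool_pos: [0.3468, -0.2073, 0.1311]
eef_rot: [-0.02, 0.993, 0.114, -0.021]
force: [-0.8, -0.3, -0.4]
gripper_width: -0.0
grip_force: 0.0
```

```bash
cat > h2.py <<'E'
from h import *
def pose():
    s=bot.sense();w,x,y,z=s['eef_rot']
    R=np.array([[1-2*(y*y+z*z),2*(x*y-z*w),2*(x*z+y*w)],[2*(x*y+z*w),1-2*(x*x+z*z),2*(y*z-x*w)],[2*(x*z-y*w),2*(y*z+x*w),1-2*(x*x+y*y)]])
    return s['tool_pos'],R,s
def togo(p):  # move in tool units to world TCP point p
    t,R,s=pose(); return (R.T@(np.array(p)-t)/.02).round(2)
E
python3 - <<'E'
from h2 import *
from m import w,hsv,win,t,rect
print('----')
n=np.array([np.sin(.45)*np.cos(-.169),np.sin(.45)*np.sin(-.169),np.cos(.45)])
b=win(325,475,190,345);P=w[b];H=hsv[b]
g=(H[...,1]<70)&(P[...,2]>.02);q=P[g]
for it in range(4):
    c=q.mean(0);nn=np.linalg.svd(q-c,full_matrices=False)[2][2];nn*=np.sign(nn[2]);q=q[abs((q-c)@nn)<.003]
n=nn;y=np.cross(n,[-n[0],-n[1],0]);y/=np.linalg.norm(y);x=np.cross(y,n)
def rc(q): return cv2.minAreaRect((np.c_[(q-c)@x,(q-c)@y]*1000).astype(np.float32))
print('n',n,'az',np.arctan2(n[1],n[0]),'floor',rc(q))
# rim: cast rays of non-table brown pixels: points 4..16mm above floor plane within 150mm
a=P.reshape(-1,3);a=a[~np.isnan(a[:,0])];h=(a-c)@n;r=a[(h>.006)&(h<.014)&(np.hypot((a-c)@x,(a-c)@y)<.17)]
R=rc(r);print('rim',R,len(r))
for nm,rr in(('floor',rc(q)),('rim',R)):
    o=c+x*rr[0][0]/1e3+y*rr[0][1]/1e3;print(nm,'origin',o,'set_bed',o-x*.05,'lens_bed',o+x*.05)
print('x',x,'y',y)
b=win(172,268,310,368);P=w[b];H=hsv[b]
m=(P[...,2]>.012)&(H[...,1]>90)&(H[...,2]<150)
print('handle',rect(P[m][:,:2]),m.sum()); print(H[30//2-4:30//2+16:3,5:55:6,1:].tolist())
tp,RR,s=pose();print(tp,s['joints'].round(3),togo([.575,-.322,.12]))
E
```

```text
A 0.008 0.3 729 [array([463.7, 335. ]), array([ 67.8, 119.2]), np.float64(16.9)] zmax 0.033 med 0.0238
A 0.015 0.024 344 [array([462.6, 336.1]), array([ 62.8, 118.1]), np.float64(14.2)] zmax 0.024 med 0.0211
A 0.023 0.03 395 [array([463.1, 336.2]), array([ 63.7, 115.3]), np.float64(14.4)] zmax 0.03 med 0.0258
B 0.008 0.3 1269 [array([282.6, 400.5]), array([106. , 180.7]), np.float64(1.1)] zmax 0.047 med 0.0367
B 0.015 0.024 26 [array([267.4, 385.6]), array([ 40.8, 162.3]), np.float64(39.6)] zmax 0.024 med 0.0194
B 0.023 0.03 138 [array([267.7, 393.9]), array([ 12.4, 152.5]), np.float64(24.0)] zmax 0.03 med 0.028
C 0.008 0.3 1175 [array([331.2, 184.8]), array([170. , 145.2]), np.float64(1.9)] zmax 0.044 med 0.0364
C 0.023 0.03 104 [array([317.5, 184.7]), array([153.9,  44.9]), np.float64(44.9)] zmax 0.03 med 0.0284
set 0.008 0.3 1587 [array([ 496., -357.]), array([101.1, 165.4]), np.float64(11.4)] zmax 0.082 med 0.0201
set 0.015 0.024 585 [array([ 486.6, -338.7]), array([ 62.3, 125.7]), np.float64(10.0)] zmax 0.024 med 0.0185
set 0.023 0.03 109 [array([ 490.2, -337. ]), array([ 66.9, 
[... 1618 characters left out ...]
129, 115], [126, 115], [133, 113], [136, 114], [125, 96]], [[116, 214], [128, 120], [135, 106], [137, 115], [132, 114], [133, 115], [133, 113], [150, 204], [118, 134]], [[122, 214], [117, 190], [118, 184], [118, 179], [131, 154], [41, 138], [61, 139], [146, 133], [121, 150]], [[115, 218], [124, 200], [129, 184], [41, 150], [36, 168], [41, 176], [40, 178], [153, 178], [120, 187]], [[122, 195], [130, 180], [40, 171], [39, 169], [55, 171], [123, 172], [125, 163], [118, 212], [118, 211]], [[119, 201], [146, 197], [73, 179], [152, 166], [121, 166], [117, 198], [119, 215], [118, 211], [118, 211]]]
[ 0.34684763 -0.20732654  0.13105267] [-0.707  0.245  1.992 -0.005  0.962  0.638] [ 9.81  8.18 -0.17]
```

carry_out(
  moves=[
    {"hand": 0,"translation": [1,0.82,0],"spin": 0},
    {"hand": 0,"translation": [1,0.82,0],"spin": 0},
    {"hand": 0,"translation": [1,0.82,0],"spin": 0},
    {"hand": 0,"translation": [1,0.82,0],"spin": 0},
    {"hand": 0,"translation": [1,0.82,0],"spin": 0},
    {"hand": 0,"translation": [1,0.82,0],"spin": 0},
    {"hand": 0,"translation": [1,0.82,0],"spin": 0},
    {"hand": 0,"translation": [1,0.82,0],"spin": 0},
  ],
)

```text
t: 5.3
tool_pos: [0.532, -0.2986, 0.1192]
eef_rot: [-0.02, 0.993, 0.114, -0.021]
force: [0.4, 0.1, -1.0]
gripper_width: 0.0002
grip_force: 0.0
```

carry_out(
  moves=[
    {"hand": 0,"translation": [1,0.82,0],"spin": 0},
    {"hand": 0,"translation": [0.9,0.8,0],"spin": 0},
    {"hand": 0,"translation": [0,0,1],"spin": 0},
    {"hand": 0,"translation": [0,0,1],"spin": 0},
    {"hand": 0,"translation": [0,0,1],"spin": 0},
  ],
)

```text
t: 5.8
tool_pos: [0.5729, -0.3192, 0.0559]
eef_rot: [-0.02, 0.993, 0.114, -0.021]
force: [0.1, 0.0, -0.2]
gripper_width: -0.0001
grip_force: 0.0
```

Run:
```python
from h2 import *
tp,R,s=pose();u=np.array([np.cos(.19),np.sin(.19)]);d=tp[:2]-[.4845,-.339]
print(tp,'setx',d@u,'sety',d@[-u[1],u[0]],s['joints'].round(3)); 
for x,z in((-.02,.056),):print(togo([.4845+x*u[0],-.339+x*u[1],z]))
```

```text
[ 0.57288048 -0.3191567   0.05587491] setx 0.09053759135605301 sety 0.0027947603422219945 [-0.614  0.645  1.491  0.002  1.063  0.727]
[-5.52 -0.07  0.2 ]
```

carry_out(
  moves=[
    {"hand": 0,"translation": [-0.7,0,0],"spin": 0},
    {"hand": 0,"translation": [-0.7,0,0],"spin": 0},
    {"hand": 0,"translation": [-0.7,0,0],"spin": 0},
    {"hand": 0,"translation": [-0.7,0,0],"spin": 0},
    {"hand": 0,"translation": [-0.7,0,0],"spin": 0},
    {"hand": 0,"translation": [-0.7,0,0],"spin": 0},
    {"hand": 0,"translation": [-0.7,0,0],"spin": 0},
    {"hand": 0,"translation": [-0.6,0,0],"spin": 0},
  ],
)

```text
t: 6.6
tool_pos: [0.4645, -0.3446, 0.0612]
eef_rot: [-0.019, 0.993, 0.114, -0.021]
force: [0.5, -0.5, 0.0]
gripper_width: -0.0003
grip_force: 0.0
```

carry_out(
  moves=[
    {"hand": 0,"translation": [0,0,0.4],"spin": 0},
    {"hand": 0,"translation": [0,0,0.4],"spin": 0},
    {"hand": 0,"translation": [0,0,0.2],"spin": 0},
  ],
)

```text
t: 6.9
tool_pos: [0.4649, -0.3433, 0.04]
eef_rot: [-0.02, 0.993, 0.114, -0.021]
force: [0.6, 0.1, -1.0]
gripper_width: 0.0001
grip_force: 0.0
```

carry_out(
  moves=[
    {"hand": 0,"translation": [0,0,0.2],"spin": 0},
    {"hand": 0,"translation": [0,0,0.15],"spin": 0},
    {"hand": 0,"translation": [0,0,0.05],"spin": 0},
  ],
)

```text
t: 7.2
tool_pos: [0.465, -0.343, 0.0325]
eef_rot: [-0.02, 0.993, 0.114, -0.021]
force: [0.2, 0.0, -0.3]
gripper_width: -0.0002
grip_force: 0.3
```

carry_out(
  moves=[
    {"hand": 0,"translation": [0,0,0.1],"spin": 0},
  ],
)

```text
t: 7.3
tool_pos: [0.465, -0.3432, 0.0316]
eef_rot: [-0.019, 0.993, 0.114, -0.02]
force: [-2.3, 2.7, 18.3]
gripper_width: 0.0001
grip_force: 9.4
```

carry_out(
  moves=[
    {"hand": 0.2,"translation": [0,0,-1],"spin": -0.09},
    {"hand": 1,"translation": [0,0,-1],"spin": -0.09},
    {"hand": 1,"translation": [0,0,-1],"spin": -0.09},
    {"hand": 1,"translation": [0,0,-1],"spin": -0.09},
    {"hand": 1,"translation": [0,0,0],"spin": -0.09},
    {"hand": 1,"translation": [0,0,0],"spin": -0.09},
    {"hand": 1,"translation": [0,0,0],"spin": -0.09},
    {"hand": 1,"translation": [0,0,0],"spin": -0.09},
  ],
)

```text
t: 8.1
tool_pos: [0.4685, -0.346, 0.1112]
eef_rot: [-0.027, 0.775, 0.631, -0.007]
force: [0.2, 0.2, -1.2]
gripper_width: 0.0854
grip_force: 0.0
```

carry_out(
  moves=[
    {"hand": 1,"translation": [0,0,0],"spin": -0.09},
    {"hand": 1,"translation": [0,0,0],"spin": -0.09},
    {"hand": 1,"translation": [0,0,0],"spin": -0.08},
  ],
)

```text
t: 8.4
tool_pos: [0.4684, -0.346, 0.1111]
eef_rot: [-0.028, 0.631, 0.775, -0.001]
force: [-0.2, -0.4, -0.1]
gripper_width: 0.0852
grip_force: 0.0
```

```bash
cat > setm.py <<'E'
from h2 import *
s=snap('side');w=cloud(s)
m=(w[...,2]>.024)&(w[...,2]<.042)&(abs(w[...,0]-.485)<.08)&(abs(w[...,1]+.34)<.1)
r=cv2.minAreaRect((w[m][:,:2]*1000).astype(np.float32));print('lidtop',r,m.sum(),np.median(w[m][:,2]))
mm=(w[...,2]>.045)&(abs(w[...,0]-.485)<.1)&(abs(w[...,1]+.34)<.1);print('above',mm.sum())
tp,R,st=pose();print(tp,R.round(3).tolist(),st['joints'].round(3))
v,u=np.where(m);im=s['pixels'][max(0,v.min()-50):v.max()+30,u.min()-40:u.max()+40];save(cv2.resize(im,(500,500),interpolation=2),'set1')
E
python3 setm.py
```

```text
lidtop ((498.3363037109375, -338.78369140625), (61.91924285888672, 125.81389617919922), 9.66466999053955) 903 0.032818884971876794
above 10186
[ 0.46844685 -0.3459885   0.11109417] [[-0.206, 0.977, -0.045], [0.978, 0.208, 0.034], [0.042, -0.037, -0.998]] [-0.751  0.491  1.629 -0.007  1.077 -0.956]
```

View pics/set1.png

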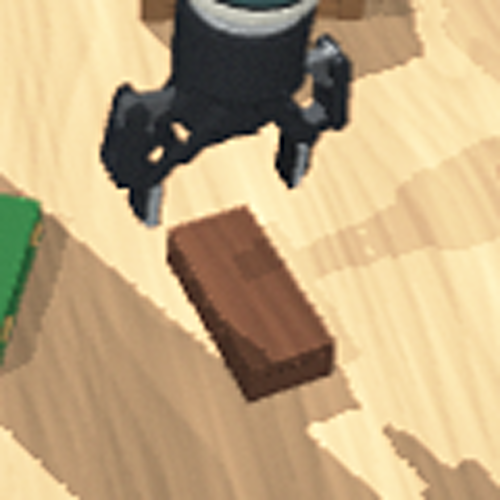

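Run:
```python
from h2 import *
a=load('side');t0=load('top');t=snap('top')
for nm,s in(('side',a),('top0',t0),('top',t)):
    w=cloud(s)
    for lab,c,hw in(('green',(.327,-.288),.09),('discs',(0.63,.22),.09)):
        hsv=cv2.cvtColor(s['pixels'],cv2.COLOR_RGB2HSV)
        col=((hsv[...,0]>45)&(hsv[...,0]<80)&(hsv[...,1]>120)) if lab=='green' else (((hsv[...,0]<6)|(hsv[...,0]>174))&(hsv[...,1]>170))
        m=col&(abs(w[...,0]-c[0])<hw)&(abs(w[...,1]-c[1])<hw)&(w[...,2]>.018)&(w[...,2]<.04)
        if m.sum()>5:print(nm,lab,m.sum(),cv2.minAreaRect((w[m][:,:2]*1000).astype(np.float32)))
w=cloud(t);m=(w[...,2]>.02)&(w[...,2]<.042)&(abs(w[...,0]-.485)<.08)&(abs(w[...,1]+.34)<.1)
print('set top',m.sum(), cv2.minAreaRect((w[m][:,:2]*1000).astype(np.float32)) if m.sum()>5 else '')
save(cv2.resize(t['pixels'][120:300,250:490],(800,600),interpolation=2),'top1')
```

```text
side green 861 ((330.2386169433594, -291.98162841796875), (124.64187622070312, 57.07841110229492), 67.76956176757812)
top0 green 1047 ((327.6202392578125, -287.4916687011719), (122.75519561767578, 60.56886291503906), 68.1898193359375)
top0 discs 111 ((657.615966796875, 264.9202575683594), (32.558372497558594, 30.938112258911133), 16.869035720825195)
top discs 109 ((657.765625, 263.7002868652344), (32.35499572753906, 30.689834594726562), 28.620744705200195)
set top 575 ((492.81976318359375, -328.6825866699219), (58.67624282836914, 102.45503234863281), 6.464691638946533)
```

View pics/top1.png

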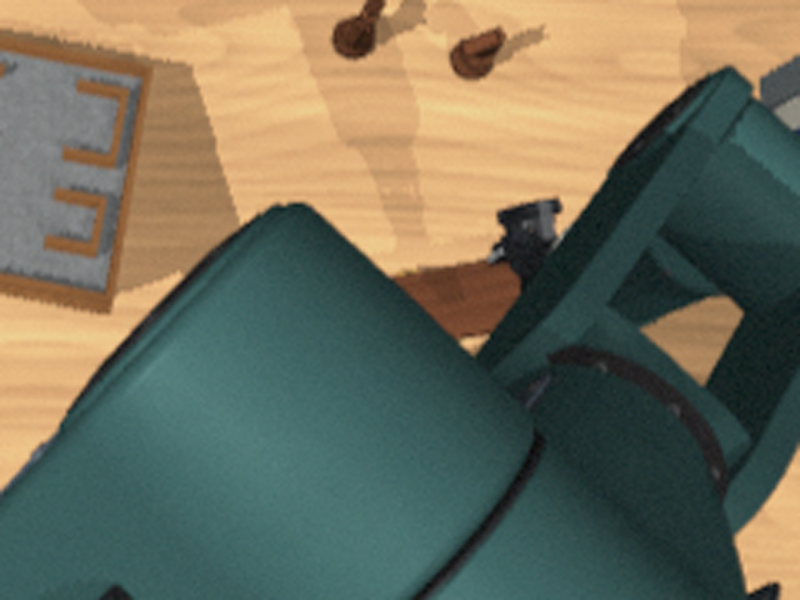

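```bash
python3 -c "
from h2 import *
print(togo([.4965,-.3375,.06]),togo([.4965,-.3375,-.001]))"
```

```text
[0.03 1.56 2.5 ] [-0.1   1.67  5.55]
```

carry_out(
  moves=[
    {"hand": 1,"translation": [0,0.8,0.5],"spin": 0.025},
    {"hand": 1,"translation": [0,0.8,0.5],"spin": 0},
    {"hand": 1,"translation": [0,0.05,0.9],"spin": 0},
    {"hand": 1,"translation": [-0.1,0,0.9],"spin": 0},
    {"hand": 1,"translation": [0,0,0.9],"spin": 0},
    {"hand": 1,"translation": [0,0,0.8],"spin": 0},
    {"hand": 1,"translation": [0,0,0.7],"spin": 0},
    {"hand": 1,"translation": [0,0,0.35],"spin": 0},
  ],
)

```text
t: 9.3
tool_pos: [0.4956, -0.3376, -0.0029]
eef_rot: [-0.029, 0.649, 0.76, -0.002]
force: [-0.6, -0.1, -0.5]
gripper_width: 0.0852
grip_force: 0.0
```

carry_out(
  moves=[
    {"hand": 0.5,"translation": [0,0,0],"spin": 0},
    {"hand": 0.3,"translation": [0,0,0],"spin": 0},
    {"hand": 0.3,"translation": [0,0,0],"spin": 0},
    {"hand": 0.3,"translation": [0,0,0],"spin": 0},
  ],
  grip_force=60,
)

```text
t: 9.7
tool_pos: [0.4963, -0.3388, -0.0004]
eef_rot: [-0.028, 0.649, 0.76, -0.002]
force: [-0.3, 1.0, 1.8]
gripper_width: 0.0574
grip_force: 64.6
```

carry_out(
  moves=[
    {"hand": 0.3,"translation": [0,0,-0.6],"spin": 0},
    {"hand": 0.3,"translation": [0.3,0,-1],"spin": 0},
    {"hand": 0.3,"translation": [0.6,-0.2,-1],"spin": 0},
    {"hand": 0.3,"translation": [1,-0.35,-1],"spin": 0},
    {"hand": 0.3,"translation": [1,-0.35,-1],"spin": 0},
    {"hand": 0.3,"translation": [1,-0.35,0],"spin": 0},
    {"hand": 0.3,"translation": [1,-0.35,0],"spin": 0},
    {"hand": 0.3,"translation": [1,-0.35,0],"spin": 0},
  ],
)

```text
t: 10.5
tool_pos: [0.4428, -0.2305, 0.098]
eef_rot: [-0.028, 0.649, 0.76, -0.002]
force: [-0.6, -0.9, -3.6]
gripper_width: 0.0572
grip_force: 65.0
```

carry_out(
  moves=[
    {"hand": 0.3,"translation": [1,-0.35,0],"spin": 0},
    {"hand": 0.3,"translation": [1,-0.35,0],"spin": 0},
    {"hand": 0.3,"translation": [1,-0.35,0],"spin": 0},
    {"hand": 0.3,"translation": [1,-0.35,0],"spin": 0},
    {"hand": 0.3,"translation": [1,-0.35,0],"spin": 0},
    {"hand": 0.3,"translation": [1,-0.35,0],"spin": 0},
    {"hand": 0.3,"translation": [1,-0.35,0],"spin": 0},
    {"hand": 0.3,"translation": [1,-0.35,0],"spin": 0},
  ],
)

```text
t: 11.3
tool_pos: [0.3624, -0.0813, 0.1063]
eef_rot: [-0.028, 0.649, 0.76, -0.002]
force: [0.4, 0.6, -3.7]
gripper_width: 0.0573
grip_force: 65.0
```

```bash
cat > st.py <<'E'
from h2 import *
tp,R,s=pose();n=-R[:,2];yy=R[:,1]
print('tcp',tp.round(4),'j',s['joints'].round(3),'tilt',np.arccos(n[2]).round(4),'nhoriz',n[:2].round(4),'az',np.arctan2(n[1],n[0]).round(3),'tool y az',np.arctan2(yy[1],yy[0]).round(3),'x az',np.arctan2(R[1,0],R[0,0]).round(3),'w',s['gripper_width'])
E
python3 st.py; python3 -c "
from h2 import *
print(togo([.285,.04,.09]))"
```

```text
tcp [ 0.3624 -0.0813  0.1063] j [-0.42   0.246  2.089  0.017  0.862 -0.589] tilt 0.0558 nhoriz [ 0.0445 -0.0336] az -0.647 tool y az 0.159 x az 1.728 w 0.057323023433597874
[ 6.56 -2.83  1.19]
```

carry_out(
  moves=[
    {"hand": 0.3,"translation": [1,-0.4,0.2],"spin": 0},
    {"hand": 0.3,"translation": [1,-0.4,0.2],"spin": -0.09},
    {"hand": 0.3,"translation": [1,-0.3,0.2],"spin": -0.09},
    {"hand": 0.3,"translation": [1,-0.15,0.2],"spin": -0.09},
    {"hand": 0.3,"translation": [1,0,0.2],"spin": -0.08},
    {"hand": 0.3,"translation": [1,0.1,0],"spin": 0},
    {"hand": 0.3,"translation": [0.6,0.1,0],"spin": 0},
  ],
)

```text
t: 12.0
tool_pos: [0.2866, 0.0343, 0.0932]
eef_rot: [-0.028, 0.418, 0.908, 0.006]
force: [0.1, 0.4, -5.0]
gripper_width: 0.0575
grip_force: 65.0
```

```bash
python3 st.py
```

```text
tcp [0.2866 0.0343 0.0932] j [-0.157  0.169  2.271  0.039  0.753 -0.895] tilt 0.0576 nhoriz [ 0.0463 -0.0343] az -0.637 tool y az 0.709 x az 2.279 w 0.05751731630944676
```

carry_out(
  moves=[
    {"hand": 0.3,"translation": [1,-1,0.6],"spin": 0},
    {"hand": 0.3,"translation": [1,-1,0.6],"spin": 0},
    {"hand": 0.3,"translation": [1,-1,0.6],"spin": 0},
    {"hand": 0.3,"translation": [1,-1,0.6],"spin": 0},
    {"hand": 0.3,"translation": [1,-1,0.6],"spin": 0},
    {"hand": 0.3,"translation": [1,-1,0.6],"spin": 0},
    {"hand": 0.3,"translation": [1,-1,0.6],"spin": 0},
    {"hand": 0.3,"translation": [1,-1,0.6],"spin": 0},
  ],
)

```text
t: 12.8
tool_pos: [0.1703, 0.0764, 0.1117]
eef_rot: [-0.069, 0.416, 0.906, -0.027]
force: [-0.6, -0.2, -4.8]
gripper_width: 0.0573
grip_force: 69.0
```

```bash
python3 st.py
```

```text
tcp [0.1703 0.0764 0.1117] j [ 0.02   0.032  2.375  0.014  0.882 -0.701] tilt 0.1483 nhoriz [ 0.1475 -0.0083] az -0.056 tool y az 0.716 x az 2.275 w 0.057268395138872885
```

carry_out(
  moves=[
    {"hand": 0.3,"translation": [-0.4,-0.7,1],"spin": 0},
    {"hand": 0.3,"translation": [-0.4,-0.7,1],"spin": 0},
    {"hand": 0.3,"translation": [-0.4,-0.7,1],"spin": 0},
    {"hand": 0.3,"translation": [-0.4,-0.7,1],"spin": 0},
  ],
)

```text
t: 13.2
tool_pos: [0.1919, 0.0252, 0.079]
eef_rot: [-0.087, 0.414, 0.905, -0.041]
force: [0.9, -0.3, -4.0]
gripper_width: 0.0573
grip_force: 69.0
```

```bash
python3 st.py
```

```text
tcp [0.1919 0.0252 0.079 ] j [-0.165  0.179  2.375 -0.048  0.779 -0.839] tilt 0.1932 nhoriz [0.192  0.0023] az 0.012 tool y az 0.721 x az 2.273 w 0.057314575889596084
```

carry_out(
  moves=[
    {"hand": 0.3,"translation": [0.8,-1,1],"spin": 0.09},
    {"hand": 0.3,"translation": [0.7,-1,1],"spin": 0.09},
    {"hand": 0.3,"translation": [0.5,-1,1],"spin": 0.09},
    {"hand": 0.3,"translation": [0.3,-1,1],"spin": 0.09},
  ],
)

```text
t: 13.6
tool_pos: [0.168, 0.0377, 0.0794]
eef_rot: [-0.095, 0.65, 0.748, -0.091]
force: [0.4, 0.0, -4.4]
gripper_width: 0.0575
grip_force: 69.0
```

```bash
python3 st.py
```

```text
tcp [0.168  0.0377 0.0794] j [-0.101  0.2    2.375 -0.053  0.827 -0.2  ] tilt 0.2637 nhoriz [0.2604 0.0128] az 0.049 tool y az 0.144 x az 1.708 w 0.057541426658142686
```

carry_out(
  moves=[
    {"hand": 0.3,"translation": [-1,0,0.8],"spin": 0},
    {"hand": 0.3,"translation": [-1,0,0.8],"spin": 0},
    {"hand": 0.3,"translation": [-1,0,0.8],"spin": 0},
    {"hand": 0.3,"translation": [-1,0,0.6],"spin": 0},
  ],
)

```text
t: 14.0
tool_pos: [0.189, -0.0436, 0.0317]
eef_rot: [-0.102, 0.647, 0.75, -0.097]
force: [0.5, -0.0, -3.7]
gripper_width: 0.0573
grip_force: 68.9
```

```bash
python3 st.py
```

```text
tcp [ 0.189  -0.0436  0.0317] j [-0.367  0.382  2.374 -0.186  0.653 -0.351] tilt 0.2817 nhoriz [0.2776 0.0136] az 0.049 tool y az 0.151 x az 1.714 w 0.057348581276932986
```

carry_out(
  moves=[
    {"hand": 0.3,"translation": [0.5,-1,0.4],"spin": 0},
    {"hand": 0.3,"translation": [0.5,-1,0.4],"spin": 0},
    {"hand": 0.3,"translation": [0.5,-1,0.4],"spin": 0},
    {"hand": 0.3,"translation": [0.5,-1,0.4],"spin": 0},
  ],
)

```text
t: 14.4
tool_pos: [0.1614, -0.02, 0.0586]
eef_rot: [-0.124, 0.645, 0.746, -0.112]
force: [0.3, 0.1, -4.3]
gripper_width: 0.0571
grip_force: 69.0
```

```bash
python3 st.py
```

```text
tcp [ 0.1614 -0.02    0.0586] j [-0.307  0.307  2.375 -0.15   0.784 -0.328] tilt 0.336 nhoriz [0.3297 0.0063] az 0.019 tool y az 0.152 x az 1.709 w 0.05708056083833433
```

carry_out(
  moves=[
    {"hand": 0.3,"translation": [-1,0.3,0.7],"spin": 0},
    {"hand": 0.3,"translation": [-1,0.3,0.7],"spin": 0},
    {"hand": 0.3,"translation": [-1,0,0.6],"spin": 0},
    {"hand": 0.3,"translation": [-1,0,0.4],"spin": 0},
  ],
)

```text
t: 14.8
tool_pos: [0.1692, -0.0978, 0.0065]
eef_rot: [-0.126, 0.645, 0.745, -0.112]
force: [38.9, 58.6, 152.7]
gripper_width: 0.0574
grip_force: 132.0
```

```bash
python3 st.py
```

```text
tcp [ 0.1692 -0.0978  0.0065] j [-0.543  0.49   2.369 -0.317  0.597 -0.395] tilt 0.3389 nhoriz [0.3324 0.0043] az 0.013 tool y az 0.151 x az 1.707 w 0.057414428544343185
```

The set was pressed onto the table there and the wrist read about 155 N, over the 120 N limit. That was my mistake: I let z fall too far. I'll lift off at once and carry on carefully.

carry_out(
  moves=[
    {"hand": 0.3,"translation": [0,0,-0.8],"spin": 0},
    {"hand": 0.3,"translation": [0,0.3,-1],"spin": 0},
  ],
)

```text
t: 15.0
tool_pos: [0.1859, -0.0966, 0.0389]
eef_rot: [-0.127, 0.645, 0.745, -0.112]
force: [-0.0, -0.6, -4.9]
gripper_width: 0.0574
grip_force: 71.3
```

```bash
python3 st.py;  python3 - <<'E'
from h2 import *
s=snap('side');K=s['mtx'];C=s['camera_from_world'];p=C@np.r_[pose()[0],1];u=K@p[:3]/p[2];print(u)
c,r=int(u[0]),int(u[1]);save(cv2.resize(s['pixels'][max(0,r-100):r+60,max(0,c-100):c+100],(750,600),interpolation=2),'hold1')
E
```

```text
tcp [ 0.1859 -0.0966  0.0389] j [-0.511  0.395  2.309 -0.247  0.751 -0.447] tilt 0.3409 nhoriz [0.3343 0.0037] az 0.011 tool y az 0.152 x az 1.707 w 0.057436591765693906
[169.27113191 246.53398482   1.        ]
```

View pics/hold1.png

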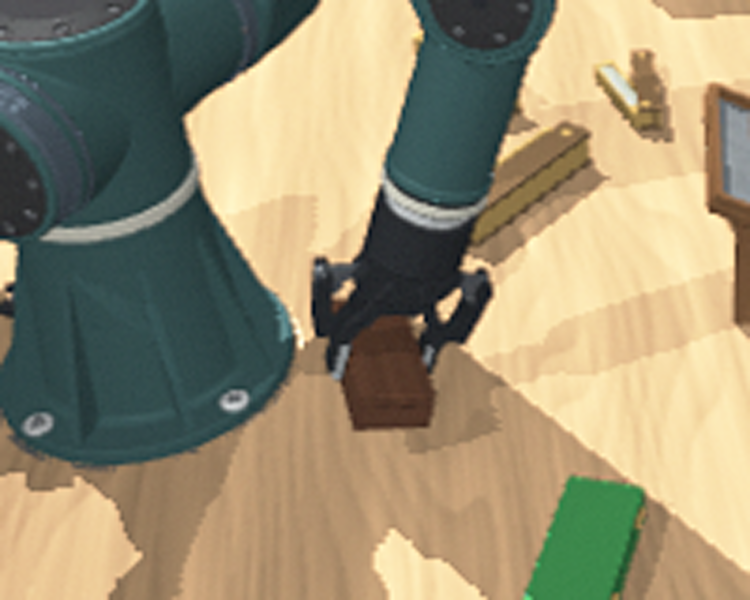

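carry_out(
  moves=[
    {"hand": 0.3,"translation": [1,-0.9,0],"spin": 0},
    {"hand": 0.3,"translation": [1,-0.9,0],"spin": 0},
    {"hand": 0.3,"translation": [1,-0.9,0],"spin": 0},
  ],
)

```text
t: 15.35
tool_pos: [0.1479, -0.0493, 0.0693]
eef_rot: [-0.131, 0.644, 0.745, -0.115]
force: [0.5, -0.7, -3.8]
gripper_width: 0.0569
grip_force: 71.1
```

```bash
python3 st.py
```

```text
tcp [ 0.1479 -0.0493  0.0693] j [-0.421  0.275  2.376 -0.197  0.821 -0.407] tilt 0.3506 nhoriz [0.3434 0.0031] az 0.009 tool y az 0.153 x az 1.707 w 0.05687070516412376
```

carry_out(
  moves=[
    {"hand": 0.3,"translation": [0.3,-0.5,1],"spin": 0},
    {"hand": 0.3,"translation": [0.3,-0.5,1],"spin": 0},
  ],
)

```text
t: 15.55
tool_pos: [0.1482, -0.0466, 0.0558]
eef_rot: [-0.141, 0.643, 0.743, -0.121]
force: [0.3, -0.0, -4.2]
gripper_width: 0.0573
grip_force: 71.1
```

```bash
python3 st.py
```

```text
tcp [ 0.1482 -0.0466  0.0558] j [-0.405  0.336  2.376 -0.203  0.788 -0.381] tilt 0.3747 nhoriz [ 0.366  -0.0015] az -0.004 tool y az 0.156 x az 1.705 w 0.057305179303494436
```

carry_out(
  moves=[
    {"hand": 0.3,"translation": [0.4,-0.8,0.8],"spin": 0},
    {"hand": 0.3,"translation": [0.4,-0.8,0.8],"spin": 0},
    {"hand": 0.3,"translation": [0.4,-0.8,0.8],"spin": 0},
  ],
)

```text
t: 15.85
tool_pos: [0.1353, -0.037, 0.0572]
eef_rot: [-0.162, 0.641, 0.739, -0.132]
force: [-0.1, 0.9, -3.6]
gripper_width: 0.0571
grip_force: 71.1
```

```bash
python3 st.py
```

```text
tcp [ 0.1353 -0.037   0.0572] j [-0.383  0.354  2.376 -0.195  0.819 -0.363] tilt 0.4213 nhoriz [ 0.4087 -0.0125] az -0.03 tool y az 0.158 x az 1.698 w 0.05712796129882087
```

carry_out(
  moves=[
    {"hand": 0.3,"translation": [0,1,-1],"spin": 0},
    {"hand": 0.3,"translation": [0,1,-1],"spin": 0},
    {"hand": 0.3,"translation": [0,1,-1],"spin": 0.07},
    {"hand": 0.3,"translation": [0,1,-1],"spin": 0.07},
    {"hand": 0.3,"translation": [0,1,-1],"spin": 0.07},
    {"hand": 0.3,"translation": [0,1,-1],"spin": 0},
    {"hand": 0.3,"translation": [0,1,-1],"spin": 0},
    {"hand": 0.3,"translation": [0,1,-1],"spin": 0},
  ],
)

```text
t: 16.65
tool_pos: [0.3456, -0.0422, 0.1393]
eef_rot: [-0.138, 0.753, 0.624, -0.157]
force: [0.9, -0.4, -5.0]
gripper_width: 0.0569
grip_force: 71.1
```

carry_out(
  moves=[
    {"hand": 0.3,"translation": [0.2,1,-1],"spin": 0},
    {"hand": 0.3,"translation": [0.2,1,-1],"spin": 0},
    {"hand": 0.3,"translation": [0.2,1,-1],"spin": 0},
    {"hand": 0.3,"translation": [0.2,1,-1],"spin": 0},
    {"hand": 0.3,"translation": [0.2,1,-1],"spin": 0},
    {"hand": 0.3,"translation": [0.2,1,-1],"spin": 0},
    {"hand": 0.3,"translation": [0,1,-1],"spin": 0},
    {"hand": 0.3,"translation": [0,1,0],"spin": 0},
  ],
)

```text
t: 17.45
tool_pos: [0.5523, -0.05, 0.2022]
eef_rot: [-0.136, 0.754, 0.624, -0.156]
force: [0.9, -0.3, -3.8]
gripper_width: 0.0571
grip_force: 71.1
```

```bash
python3 st.py
python3 - <<'E'
from h2 import *
s=load('side');w=cloud(s);H=cv2.cvtColor(s['pixels'],cv2.COLOR_RGB2HSV)
win=(abs(w[...,0]-.585)<.14)&(abs(w[...,1]-.025)<.12)
g=win&(H[...,1]<70)&(w[...,2]>.025);q=w[g]
for i in range(4):
    c=q.mean(0);n=np.linalg.svd(q-c,full_matrices=False)[2][2];n*=np.sign(n[2]);q=q[abs((q-c)@n)<.004]
y=np.cross(n,[-n[0],-n[1],0]);y/=np.linalg.norm(y);x=np.cross(y,n)
print('side n',n,len(q)); a=w[win];h=(a-c)@n
for lo,hi in((-.003,.003),(.006,.014)):
    r=a[(h>lo)&(h<hi)]; r=cv2.minAreaRect((np.c_[(r-c)@x,(r-c)@y]*1000).astype(np.float32));print(r, c+x*r[0][0]/1e3+y*r[0][1]/1e3)
bed=np.array([.629,.0165,.063]);n0=np.array([.429,-.074,.9]);print(togo(bed+n0*.07))
E
```

```text
tcp [ 0.5523 -0.05    0.2022] j [-0.175  0.56   1.327 -0.06   1.667  0.02 ] tilt 0.4167 nhoriz [ 0.4046 -0.0111] az -0.027 tool y az -0.202 x az 1.397 w 0.057064093073806305
side n [ 0.42829131 -0.07273699  0.90070855] 1029
((-2.4837417602539062, 8.375038146972656), (177.35255432128906, 236.8802032470703), 89.71663665771484) [0.58621507 0.02176747 0.08698794]
((-3.229034423828125, 6.176765441894531), (183.38766479492188, 238.77389526367188), 89.96736145019531) [0.58724495 0.02382231 0.08666417]
[4.18 5.75 1.36]
```

carry_out(
  moves=[
    {"hand": 0.3,"translation": [0.7,1,0.2],"spin": 0},
    {"hand": 0.3,"translation": [0.7,1,0.2],"spin": 0},
    {"hand": 0.3,"translation": [0.7,1,0.2],"spin": 0},
    {"hand": 0.3,"translation": [0.7,1,0.2],"spin": 0},
    {"hand": 0.7,"translation": [0.7,1,0.2],"spin": 0},
    {"hand": 0.3,"translation": [0.7,0.75,0.2],"spin": 0},
  ],
)

```text
t: 18.05
tool_pos: [0.6577, 0.0122, 0.1253]
eef_rot: [-0.138, 0.753, 0.623, -0.158]
force: [-0.4, -0.4, -4.3]
gripper_width: 0.0572
grip_force: 67.7
```

```bash
python3 st.py
cat > held.py <<'E'
from h2 import *
tp,R,_=pose();out=[]
O=np.array([.585,.0244,.0855]);n=np.array([.429,-.0735,.900]);n/=np.linalg.norm(n);y=np.cross(n,[-n[0],-n[1],0]);y/=np.linalg.norm(y);x=np.cross(y,n)
T=np.c_[x,y,n]
if __name__=='__main__':
  for nm in('side','top'):
    s=snap(nm);w=cloud(s);l=(w-tp)@R   # tool coords
    H=cv2.cvtColor(s['pixels'],cv2.COLOR_RGB2HSV)
    br=((H[...,0]<15)|(H[...,0]>172))&(H[...,1]>80)&(H[...,2]<150)
    m=br&(abs(l[...,0])<.085)&(abs(l[...,1])<.05)&(l[...,2]<.02)&(l[...,2]>-.05)
    q=l[m];print(nm,len(q),'tool x/y/z 2-98%:',(np.percentile(q,[2,50,98],axis=0)*1000).round(1).tolist())
    v,u=np.where(m);im=s['pixels'][max(0,v.min()-30):v.max()+30,max(0,u.min()-30):u.max()+30];out.append(cv2.resize(im,(400,400),interpolation=2))
  import sys
  save(np.hstack(out),sys.argv[1])
print('T.T@R tool axes in tray frame:\n',(T.T@R).round(3),'tcp in tray',(T.T@(tp-O)).round(4))
E
python3 held.py held1
```

```text
tcp [0.6577 0.0122 0.1253] j [-0.075  0.776  1.101 -0.019  1.687  0.114] tilt 0.4226 nhoriz [ 0.41   -0.0118] az -0.029 tool y az -0.203 x az 1.397 w 0.057161954642862084
side 426 tool x/y/z 2-98%: [[-63.3, -28.1, -36.8], [-43.2, -2.5, -32.0], [55.3, 28.2, -3.8]]Traceback (most recent call last):
  File "held.py", line 11, in <module>
    q=l[m];print(nm,len(q),'tool x/y/z 2-98%:',(np.percentile(q,[2,50,98],axis=0)*1000).round(1).tolist())
                                                ~~~~~~~~~~~~~^^^^^^^^^^^^^^^^^^^^
    return _quantile_unchecked(
        a, q, axis, out, overwrite_input, method, keepdims, weights)
    return _ureduce(a,
                    func=_quantile_ureduce_func,
    ...<5 lines>...
                    overwrite_input=overwrite_input,
                    method=method)
    r = func(a, **kwargs)
    result = _quantile(arr,
                       quantiles=q,
    ...<2 lines>...
                       out=out,
                       weights=wgt)
    slices_having_nans = np.isnan(arr[-1, ...])
                                  ~~~^^^^^^^^^
IndexError: index -1 is out of bounds for axis 0 with size 0
```

Run:
```python
from held import *
s=load('side');w=cloud(s);l=(w-tp)@R;H=cv2.cvtColor(s['pixels'],cv2.COLOR_RGB2HSV)
br=((H[...,0]<15)|(H[...,0]>172))&(H[...,1]>80)&(H[...,2]<150)
m=br&(abs(l[...,0])<.085)&(abs(l[...,1])<.045)&(l[...,2]<-.025)&(l[...,2]>-.05)
q=l[m];A=np.c_[q[:,:2],np.ones(len(q))];k,*_=np.linalg.lstsq(A,q[:,2],rcond=None);print('top face z=ax+by+c',k.round(4))
nt=R@np.array([k[0],k[1],-1]);nt/=np.linalg.norm(nt);print('face normal in tray',(T.T@nt).round(3))
```

```text
T.T@R tool axes in tray frame:
 [[-0.031 -0.999 -0.03 ]
 [-0.998  0.029  0.057]
 [-0.056  0.032 -0.998]] tcp in tray [-0.0493 -0.0015  0.0666]
top face z=ax+by+c [-0.0175 -0.0239 -0.0348]
face normal in tray [ 0.055 -0.041  0.998]
```

carry_out(
  moves=[
    {"hand": 0.3,"translation": [0.1,-0.06,0.6],"spin": -0.019},
    {"hand": 0.3,"translation": [0,0,0.6],"spin": 0},
    {"hand": 0.3,"translation": [0,0,0.6],"spin": 0},
    {"hand": 0.3,"translation": [0,0,0.5],"spin": 0},
    {"hand": 0.3,"translation": [0,0,0.3],"spin": 0},
  ],
)

```text
t: 18.65
tool_pos: [0.635, 0.0144, 0.0798]
eef_rot: [-0.14, 0.744, 0.635, -0.155]
force: [-0.1, 0.1, -3.0]
gripper_width: 0.0572
grip_force: 67.6
```

```bash
python3 -c "import held"
```

```text
T.T@R tool axes in tray frame:
 [[-0.002 -0.999 -0.034]
 [-0.998  0.001  0.057]
 [-0.057  0.034 -0.998]] tcp in tray [-0.0483  0.0014  0.0171]
```

carry_out(
  moves=[
    {"hand": 0.3,"translation": [0.1,0.05,0.3],"spin": 0},
    {"hand": 0.3,"translation": [0,0,0.2],"spin": 0},
  ],
)

```text
t: 18.85
tool_pos: [0.6336, 0.0168, 0.0709]
eef_rot: [-0.139, 0.744, 0.635, -0.154]
force: [-0.7, -0.8, -4.3]
gripper_width: 0.0571
grip_force: 67.7
```

carry_out(
  moves=[
    {"hand": 0.3,"translation": [0,0,0.1],"spin": 0},
    {"hand": 0.3,"translation": [0,0,0],"spin": 0},
  ],
)

```text
t: 19.05
tool_pos: [0.6329, 0.0167, 0.0694]
eef_rot: [-0.139, 0.744, 0.635, -0.154]
force: [-0.7, 0.5, -4.3]
gripper_width: 0.057
grip_force: 67.7
```

carry_out(
  moves=[
    {"hand": 0.3,"translation": [0,0,0.1],"spin": 0},
    {"hand": 0.3,"translation": [0,0,0.05],"spin": 0},
  ],
  grip_force=30,
)

```text
t: 19.25
tool_pos: [0.6324, 0.0164, 0.0679]
eef_rot: [-0.139, 0.744, 0.635, -0.154]
force: [1.2, -1.5, 6.9]
gripper_width: 0.057
grip_force: 68.3
```

carry_out(
  moves=[
    {"hand": 0.3,"translation": [0,0,0.08],"spin": 0},
    {"hand": 0.3,"translation": [0,0,0],"spin": 0},
  ],
)

```text
t: 19.45
tool_pos: [0.6319, 0.016, 0.0669]
eef_rot: [-0.138, 0.744, 0.635, -0.153]
force: [1.5, -2.9, 5.5]
gripper_width: 0.0573
grip_force: 66.5
```

carry_out(
  moves=[
    {"hand": 0.3,"translation": [0,0,0.08],"spin": 0},
  ],
)

```text
t: 19.55
tool_pos: [0.6315, 0.0157, 0.066]
eef_rot: [-0.138, 0.744, 0.635, -0.154]
force: [1.2, -5.3, 9.4]
gripper_width: 0.0571
grip_force: 65.8
```

```bash
python3 -c "import held"
```

```text
T.T@R tool axes in tray frame:
 [[-0.002 -0.999 -0.038]
 [-0.998  0.     0.058]
 [-0.058  0.038 -0.998]] tcp in tray [-0.0511  0.0007  0.003 ]
```

carry_out(
  moves=[
    {"hand": 0.3,"translation": [0,0,0.08],"spin": 0},
    {"hand": 0.3,"translation": [0,0,0.05],"spin": 0},
  ],
)

```text
t: 19.75
tool_pos: [0.6305, 0.0151, 0.0638]
eef_rot: [-0.138, 0.744, 0.635, -0.154]
force: [1.6, -6.4, 12.0]
gripper_width: 0.057
grip_force: 65.0
```

carry_out(
  moves=[
    {"hand": 0.3,"translation": [0,0,0.06],"spin": 0},
    {"hand": 0.3,"translation": [0,0,0.04],"spin": 0},
  ],
)

```text
t: 19.95
tool_pos: [0.6305, 0.0149, 0.0633]
eef_rot: [-0.137, 0.744, 0.635, -0.153]
force: [2.8, -6.0, 19.1]
gripper_width: 0.057
grip_force: 66.0
```

```bash
cat > face.py <<'E'
from held import *
import sys
def face(z0,z1,cx,hx,hy,show=None):
    s=snap('side');w=cloud(s);l=(w-O)@T;H=cv2.cvtColor(s['pixels'],cv2.COLOR_RGB2HSV)
    br=((H[...,0]<18)|(H[...,0]>172))&(H[...,1]>80)&(H[...,2]<150)
    m=br&(abs(l[...,0]-cx)<hx)&(abs(l[...,1])<hy)&(l[...,2]<z1)&(l[...,2]>z0)
    q=l[m];k,*_=np.linalg.lstsq(np.c_[q[:,:2],np.ones(len(q))],q[:,2],rcond=None)
    print('face slope x,y',k[:2].round(3),'z at centre',(k@[cx,0,1]).round(4),'x/y 1-99%',(np.percentile(q[:,:2],[1,99],axis=0)*1e3).round(1).tolist(),len(q))
    if show:
        p=s['camera_from_world']@np.r_[O,1];u=s['mtx']@p[:3]/p[2];c,r=int(u[0]),int(u[1]);save(cv2.resize(s['pixels'][r-75:r+75,c-100:c+100],(800,600),interpolation=2),show)
if __name__=='__main__': face(.02,.05,-.05,.045,.08,sys.argv[1])
E
python3 face.py placed1
```

```text
T.T@R tool axes in tray frame:
 [[-0.002 -0.999 -0.04 ]
 [-0.998  0.     0.059]
 [-0.059  0.04  -0.997]] tcp in tray [-0.0515  0.0017  0.0002]
face slope x,y [-0.056 -0.054] z at centre 0.0339 x/y 1-99% [[-80.2, -52.5], [-22.3, 63.5]] 331
```

View pics/placed1.png

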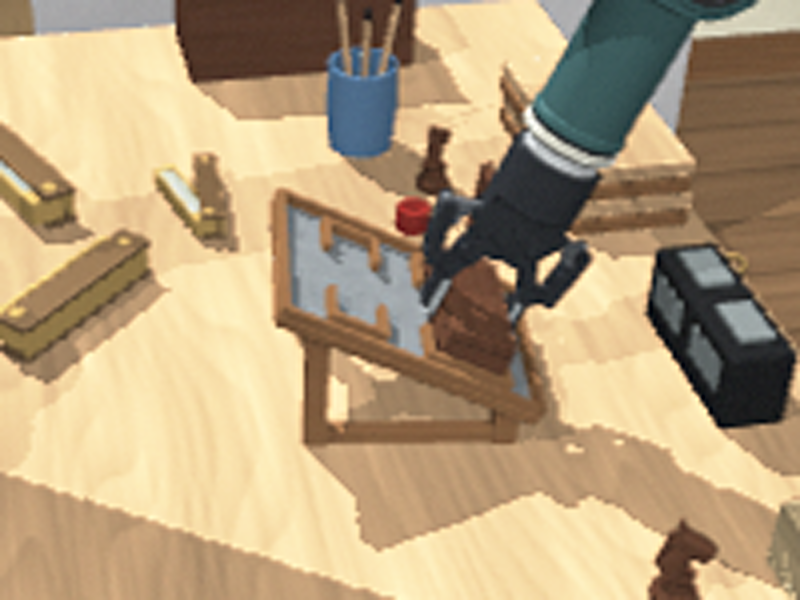

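carry_out(
  moves=[
    {"hand": 0.3,"translation": [0,0,0.05],"spin": 0},
    {"hand": 0.7,"translation": [0,0,0],"spin": 0},
    {"hand": 0.78,"translation": [0,0,0],"spin": 0},
    {"hand": 0.85,"translation": [0,0,0],"spin": 0},
  ],
)

```text
t: 20.4
tool_pos: [0.6275, 0.017, 0.0585]
eef_rot: [-0.14, 0.744, 0.635, -0.154]
force: [-0.3, -0.1, 0.0]
gripper_width: 0.0725
grip_force: 0.0
```

```bash
python3 face.py placed2
```

```text
T.T@R tool axes in tray frame:
 [[-0.002 -0.999 -0.035]
 [-0.998 -0.     0.057]
 [-0.057  0.035 -0.998]] tcp in tray [-0.0506  0.0001 -0.0055]
face slope x,y [-0.034 -0.041] z at centre 0.0326 x/y 1-99% [[-80.2, -58.0], [-23.2, 63.3]] 349
```

carry_out(
  moves=[
    {"hand": 1,"translation": [0,0,-0.7],"spin": 0},
    {"hand": 1,"translation": [0,0,-1],"spin": 0},
    {"hand": 1,"translation": [0,0,-1],"spin": 0},
    {"hand": 1,"translation": [0,0.5,-1],"spin": 0},
    {"hand": 1,"translation": [0,1,-1],"spin": 0},
    {"hand": 1,"translation": [0,1,-1],"spin": 0},
    {"hand": 1,"translation": [0,1,-1],"spin": 0},
    {"hand": 1,"translation": [0,1,-1],"spin": 0},
  ],
)

```text
t: 21.25
tool_pos: [0.7727, 0.0012, 0.1645]
eef_rot: [-0.139, 0.744, 0.635, -0.154]
force: [0.6, -0.0, -0.4]
gripper_width: 0.085
grip_force: 0.0
```

carry_out(
  moves=[
    {"hand": 1,"translation": [0,1,-1],"spin": 0},
    {"hand": 1,"translation": [0,1,-1],"spin": 0},
    {"hand": 1,"translation": [0,1,-1],"spin": 0},
    {"hand": 1,"translation": [0,1,-1],"spin": 0},
    {"hand": 1,"translation": [0,1,-1],"spin": 0},
    {"hand": 1,"translation": [0,1,-1],"spin": 0},
    {"hand": 1,"translation": [0,1,-1],"spin": 0},
    {"hand": 1,"translation": [0,1,-1],"spin": 0},
  ],
)

```text
t: 22.05
tool_pos: [0.8686, -0.0234, 0.2191]
eef_rot: [-0.108, 0.751, 0.641, -0.119]
force: [-0.2, 0.0, -0.5]
gripper_width: 0.0853
grip_force: 0.0
```

```bash
python3 st.py;python3 face.py placed2
```

```text
tcp [ 0.8686 -0.0234  0.2191] j [-0.097  1.072  0.214 -0.026  2.176  0.05 ] tilt 0.3216 nhoriz [ 0.3159 -0.0095] az -0.03 tool y az -0.165 x az 1.419 w 0.0852923071749592
T.T@R tool axes in tray frame:
 [[-0.001 -0.991 -0.131]
 [-0.999 -0.005  0.044]
 [-0.044  0.131 -0.99 ]] tcp in tray [-0.2008 -0.0008  0.2455]
face slope x,y [-0.061 -0.032] z at centre 0.032 x/y 1-99% [[-80.4, -54.8], [-22.4, 63.7]] 395
```

View pics/placed2.png

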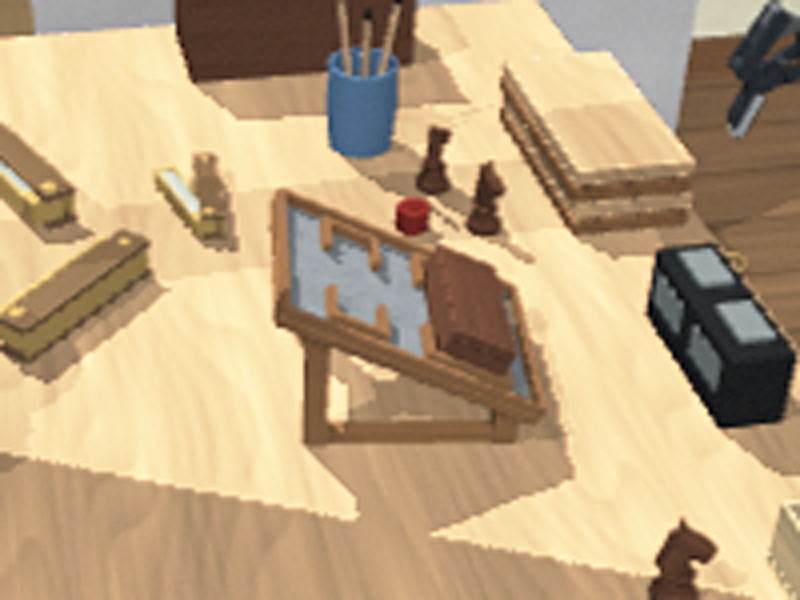

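carry_out(
  moves=[
    {"hand": 1,"translation": [0.2,1,-0.8],"spin": 0},
    {"hand": 1,"translation": [0.2,1,-0.8],"spin": 0},
    {"hand": 1,"translation": [0.2,1,-0.8],"spin": 0},
    {"hand": 1,"translation": [0.2,1,-0.8],"spin": 0},
    {"hand": 1,"translation": [0.2,1,-0.8],"spin": 0},
    {"hand": 1,"translation": [0.2,1,-0.8],"spin": 0},
    {"hand": 1,"translation": [0.2,1,-0.8],"spin": 0},
    {"hand": 1,"translation": [0.2,1,-0.8],"spin": 0},
  ],
)

```text
t: 22.9
tool_pos: [0.9044, -0.0141, 0.2447]
eef_rot: [-0.063, 0.757, 0.646, -0.069]
force: [0.6, 1.0, 0.7]
gripper_width: 0.0849
grip_force: 0.0
```

```bash
python3 st.py
```

```text
tcp [ 0.9044 -0.0141  0.2447] j [-0.088  1.033  0.215 -0.01   2.081  0.066] tilt 0.1875 nhoriz [ 0.1863 -0.0073] az -0.039 tool y az -0.16 x az 1.415 w 0.08494086266686429
```

carry_out(
  moves=[
    {"hand": 1,"translation": [0.3,1,-0.6],"spin": 0},
    {"hand": 1,"translation": [0.3,1,-0.6],"spin": 0},
    {"hand": 1,"translation": [0.3,1,-0.6],"spin": 0},
    {"hand": 1,"translation": [0.3,1,-0.6],"spin": 0},
    {"hand": 1,"translation": [0.3,1,-0.6],"spin": 0},
    {"hand": 1,"translation": [0.3,1,-0.6],"spin": 0},
    {"hand": 1,"translation": [0.3,1,-0.6],"spin": 0},
    {"hand": 1,"translation": [0.3,1,-0.6],"spin": 0},
  ],
)

```text
t: 23.7
tool_pos: [0.9429, 0.0082, 0.2658]
eef_rot: [-0.021, 0.761, 0.649, -0.019]
force: [0.0, 0.0, 0.2]
gripper_width: 0.0853
grip_force: 0.0
```

```bash
python3 st.py
python3 - <<'E'
from h2 import *
w0=[]
for nm in('top','side'):
    s=snap(nm);w=cloud(s);P=s['pixels'].astype(int);H=cv2.cvtColor(s['pixels'],cv2.COLOR_RGB2HSV)
    b=(w[...,2]>.017)&(w[...,2]<.034)&(abs(w[...,0]-.463)<.06)&(abs(w[...,1]-.336)<.08)
    print(nm,'all',[np.round(a,1) for a in cv2.minAreaRect((w[b][:,:2]*1e3).astype(np.float32))])
    for lab,m in(('handle',b&(H[...,1]>110)&(H[...,2]<(125 if nm=='top' else 140))),('glass',b&(H[...,1]<75))):
        q=w[m][:,:2]*1e3
        if len(q)>5:
            print(nm,lab,len(q),[np.round(a,1) for a in cv2.minAreaRect(q.astype(np.float32))],q.mean(0).round(1), 'fit',cv2.fitLine(q.astype(np.float32),cv2.DIST_HUBER,0,.01,.01).ravel().round(3))
E
```

```text
tcp [0.9429 0.0082 0.2658] j [-0.066  1.005  0.215  0.004  1.978  0.094] tilt 0.0569 nhoriz [ 0.0564 -0.0072] az -0.128 tool y az -0.159 x az 1.412 w 0.0853130270544269
top all [array([451.9, 373.8]), array([62.1, 44.6]), np.float64(6.3)]
top handle 18 [array([465.4, 359.6]), array([13.6, 24.7]), np.float64(47.9)] [467.  359.8] fit [ 9.84000e-01 -1.78000e-01  4.68535e+02  3.58469e+02]
top glass 60 [array([453.7, 366.2]), array([51.4, 28.1]), np.float64(2.8)] [440.5 363.5] fit [ 9.31000e-01 -3.65000e-01  4.42077e+02  3.62868e+02]
side all [array([453.9, 336.8]), array([126.4,  61.3]), np.float64(85.5)]
side handle 50 [array([471.2, 317.6]), array([49.7, 76.6]), np.float64(28.4)] [469.5 318.5] fit [ 2.50000e-02 -1.00000e+00  4.70174e+02  3.16167e+02]
side glass 41 [array([445.1, 333.3]), array([18.9, 79.1]), np.float64(11.2)] [444.8 334.9] fit [ 2.14000e-01 -9.77000e-01  4.45740e+02  3.34166e+02]
```

carry_out(
  moves=[
    {"hand": 1,"translation": [0.3,1,-0.6],"spin": 0},
    {"hand": 1,"translation": [0.3,1,-0.6],"spin": 0},
    {"hand": 1,"translation": [0.4,1,-0.6],"spin": 0},
    {"hand": 1,"translation": [1,-1,0],"spin": 0},
    {"hand": 1,"translation": [1,-1,0],"spin": 0},
    {"hand": 1,"translation": [1,-1,0],"spin": 0},
    {"hand": 1,"translation": [1,-1,0],"spin": 0},
    {"hand": 1,"translation": [1,-1,0],"spin": 0},
  ],
)

```text
t: 24.6
tool_pos: [0.8723, 0.1332, 0.2809]
eef_rot: [-0.005, 0.761, 0.649, 0.0]
force: [0.5, 0.1, 1.2]
gripper_width: 0.0853
grip_force: 0.0
```

carry_out(
  moves=[
    {"hand": 1,"translation": [0.5,-1,0],"spin": 0},
    {"hand": 1,"translation": [0.5,-1,0],"spin": 0},
    {"hand": 1,"translation": [0.5,-1,0],"spin": 0},
    {"hand": 1,"translation": [0.5,-1,0],"spin": 0},
    {"hand": 1,"translation": [0.5,-1,0],"spin": 0},
    {"hand": 1,"translation": [0.5,-1,0],"spin": 0},
    {"hand": 1,"translation": [0.5,-1,0],"spin": 0},
    {"hand": 1,"translation": [0.5,-1,0],"spin": 0},
  ],
)

```text
t: 25.4
tool_pos: [0.7269, 0.2371, 0.2828]
eef_rot: [-0.005, 0.761, 0.649, 0.0]
force: [-0.3, 0.1, 0.6]
gripper_width: 0.0854
grip_force: 0.0
```

```bash
python3 st.py
python3 - <<'E'
from h2 import *
im=cv2.cvtColor(cv2.imread('pics/top0.png'),cv2.COLOR_BGR2RGB);im=cv2.resize(im,(512,384),interpolation=cv2.INTER_AREA)
s=load('top');K=s['mtx'];Ci=np.linalg.inv(s['camera_from_world'])
H=cv2.cvtColor(im,cv2.COLOR_RGB2HSV);m=np.zeros(H.shape[:2],bool);m[203:232,112:168]=True
hd=(m&(H[...,1]>105)&(H[...,2]<128)).astype(np.uint8)
n,l,st,_=cv2.connectedComponentsWithStats(hd);k=1+st[1:,4].argmax();v,u=np.where(l==k)
def ray(u,v,z):
    d=(np.linalg.inv(K)@np.stack([u,v,np.ones_like(u)]).astype(float)).T@Ci[:3,:3].T;o=Ci[:3,3];return o+d*((z-o[2])/d[:,2])[:,None]
q=ray(u,v,.026)[:,:2]*1e3
print('handle',len(q),[np.round(a,1) for a in cv2.minAreaRect(q.astype(np.float32))],cv2.fitLine(q.astype(np.float32),cv2.DIST_L2,0,.01,.01).ravel().round(3))
g=(m&(H[...,1]<75));v,u=np.where(g);q=ray(u,v,.022)[:,:2]*1e3
print('glass',len(q),[np.round(a,1) for a in cv2.minAreaRect(q.astype(np.float32))],cv2.fitLine(q.astype(np.float32),cv2.DIST_L2,0,.01,.01).ravel().round(3))
E
```

```text
tcp [0.7269 0.2371 0.2828] j [0.22  0.575 1.023 0.01  1.548 0.379] tilt 0.0104 nhoriz [ 0.0061 -0.0084] az -0.945 tool y az -0.159 x az 1.412 w 0.08539308391481021
handle 458 [array([470.9, 333.3]), array([124.6,  34.5]), np.float64(83.5)] [4.20000e-02 9.99000e-01 4.71051e+02 3.32708e+02]
glass 155 [array([443. , 338.3]), array([13.8, 83.2]), np.float64(15.9)] [ 2.46000e-01 -9.69000e-01  4.42498e+02  3.39330e+02]
```

carry_out(
  moves=[
    {"hand": 1,"translation": [0.2,-1,0],"spin": 0},
    {"hand": 1,"translation": [0.2,-1,0],"spin": 0},
    {"hand": 1,"translation": [0.2,-1,0],"spin": 0},
    {"hand": 1,"translation": [0.2,-1,0],"spin": -0.05},
    {"hand": 1,"translation": [0.2,-1,0],"spin": 0},
    {"hand": 1,"translation": [0.2,-1,0.5],"spin": 0},
    {"hand": 1,"translation": [0.2,-1,1],"spin": 0},
    {"hand": 1,"translation": [0.2,-1,1],"spin": 0},
  ],
)

```text
t: 26.2
tool_pos: [0.572, 0.2881, 0.2344]
eef_rot: [-0.005, 0.735, 0.678, 0.001]
force: [-0.2, -0.6, -0.7]
gripper_width: 0.0851
grip_force: 0.0
```

carry_out(
  moves=[
    {"hand": 1,"translation": [0.2,-1,1],"spin": 0},
    {"hand": 1,"translation": [0.2,-1,1],"spin": 0},
    {"hand": 1,"translation": [0.1,-1,1],"spin": 0},
    {"hand": 1,"translation": [0,-1,1],"spin": 0},
    {"hand": 1,"translation": [0,-1,1],"spin": 0},
  ],
)

```text
t: 26.7
tool_pos: [0.4722, 0.3068, 0.1346]
eef_rot: [-0.005, 0.735, 0.678, 0.001]
force: [0.1, 0.3, -1.4]
gripper_width: 0.0856
grip_force: 0.0
```

```bash
python3 st.py; python3 -c "
from h2 import *
print(togo([.460,.331,.06]),togo([.46,.331,.001]))"
```

```text
tcp [0.4722 0.3068 0.1346] j [0.446 0.412 1.699 0.012 1.032 0.52 ] tilt 0.0106 nhoriz [ 0.0056 -0.009 ] az -1.018 tool y az -0.08 x az 1.491 w 0.08560879626323492
[ 1.13 -0.68  3.74] [ 1.1  -0.66  6.69]
```

carry_out(
  moves=[
    {"hand": 1,"translation": [0.55,-0.34,0.9],"spin": 0},
    {"hand": 1,"translation": [0.55,-0.34,0.9],"spin": 0},
    {"hand": 1,"translation": [0,0,1],"spin": 0},
    {"hand": 1,"translation": [0,0,1],"spin": 0},
    {"hand": 1,"translation": [0,0,1],"spin": 0},
    {"hand": 1,"translation": [0,0,1],"spin": 0},
    {"hand": 1,"translation": [0,0,0.6],"spin": 0},
    {"hand": 1,"translation": [0,0,0.25],"spin": 0},
  ],
)

```text
t: 27.5
tool_pos: [0.4595, 0.3302, 0.0011]
eef_rot: [-0.006, 0.735, 0.678, -0.0]
force: [-0.4, -0.3, 0.0]
gripper_width: 0.085
grip_force: 0.0
```

carry_out(
  moves=[
    {"hand": 0.6,"translation": [0,0,0],"spin": 0},
    {"hand": 0.3,"translation": [0,0,0],"spin": 0},
    {"hand": 0.15,"translation": [0,0,0],"spin": 0},
    {"hand": 0.15,"translation": [0,0,0],"spin": 0},
    {"hand": 0.15,"translation": [0,0,0],"spin": 0},
  ],
  grip_force=60,
)

```text
t: 28.0
tool_pos: [0.4621, 0.3311, 0.0033]
eef_rot: [-0.005, 0.735, 0.678, 0.002]
force: [2.4, -0.5, 5.6]
gripper_width: 0.0302
grip_force: 60.6
```

Run:
```python
from h2 import *
s=snap('side');w=cloud(s)
m=(w[...,2]>.016)&(w[...,2]<.03)&(abs(w[...,0]-.463)<.07)&(abs(w[...,1]-.336)<.09)
tp,R,st=pose();l=((w-tp)@R)[m]*1e3
print(len(l),np.percentile(l,[2,50,98],axis=0).round(1).tolist(),st['gripper_width'])
p=s['camera_from_world']@np.r_[tp,1];u=s['mtx']@p[:3]/p[2];c,r=int(u[0]),int(u[1]);save(cv2.resize(s['pixels'][r-45:r+30,c-50:c+50],(800,600),interpolation=2),'lens1')
```

```text
145 [[-53.7, -22.3, -26.2], [-7.4, 2.4, -22.5], [62.1, 25.8, -13.4]] 0.030075830388603394
```

View pics/lens1.png

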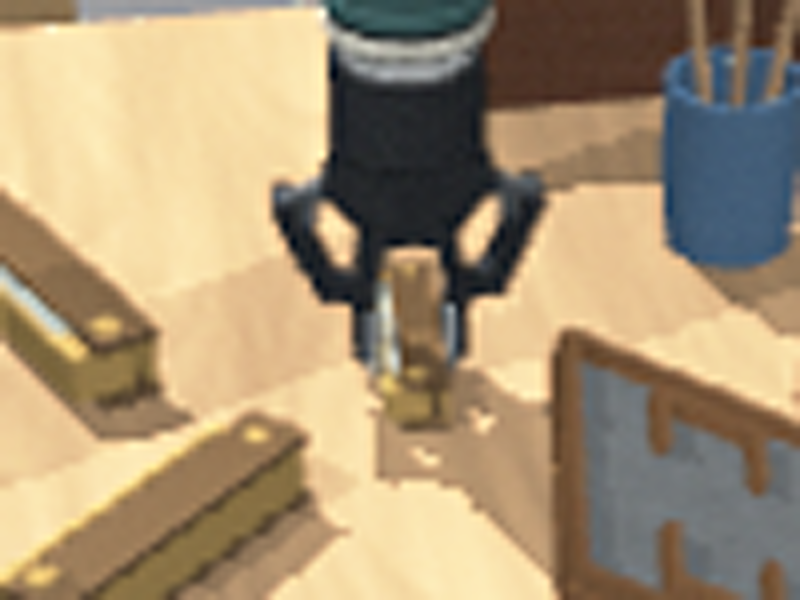

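carry_out(
  moves=[
    {"hand": 0.15,"translation": [0,0,-1],"spin": 0},
    {"hand": 0.15,"translation": [0,0,-1],"spin": 0},
    {"hand": 0.15,"translation": [0,0,-1],"spin": 0},
    {"hand": 0.15,"translation": [0,0,-1],"spin": 0},
    {"hand": 0.15,"translation": [-0.5,-0.2,-1],"spin": 0},
    {"hand": 0.15,"translation": [-1,-0.4,0],"spin": 0},
    {"hand": 0.15,"translation": [-1,-0.4,0],"spin": 0},
    {"hand": 0.15,"translation": [-1,-0.4,0],"spin": 0},
  ],
)

```text
t: 28.85
tool_pos: [0.4263, 0.2612, 0.1018]
eef_rot: [-0.005, 0.735, 0.678, -0.0]
force: [1.0, -0.5, -1.2]
gripper_width: 0.0302
grip_force: 59.8
```

```bash
cat > lens.py <<'E'
from h2 import *
tp,R,st=pose()
for nm in('side','top'):
    s=snap(nm);w=cloud(s);l=(w-tp)@R*1e3;H=cv2.cvtColor(s['pixels'],cv2.COLOR_RGB2HSV)
    m=(abs(l[...,0])<90)&(abs(l[...,1])<24)&(l[...,2]<8)&(l[...,2]>-38)&~((abs(l[...,0])<22)&(l[...,2]<-24))&(H[...,1]>60)
    q=l[m]; 
    if len(q)>20:
        e=q[q[:,0]<-25];f=q[q[:,0]>25];print(nm,len(q),len(e),len(f),np.percentile(q,[1,50,99],axis=0).round(1).tolist())
        for g in(e,f):
            if len(g)>5:print('  end x',np.percentile(g[:,0],[1,99]).round(1),'top z 5%',np.percentile(g[:,2],[2,10]).round(1),'y',np.percentile(g[:,1],[2,98]).round(1))
E
python3 lens.py
```

```text
side 152 85 35 [[-56.0, -14.0, -27.6], [-33.6, 3.5, -21.8], [61.8, 19.2, 0.5]]
  end x [-56.9 -25.5] top z 5% [-26.9 -25.6] y [-13.9  17.4]
  end x [25.6 62.8] top z 5% [-26.7 -25. ] y [-7.1 16.6]
top 189 178 0 [[-56.9, -21.3, -29.2], [-41.8, -4.1, -21.7], [-21.8, 10.3, 0.5]]
  end x [-56.9 -25.9] top z 5% [-28.6 -24.8] y [-21.1  10. ]
```

carry_out(
  moves=[
    {"hand": 0.15,"translation": [-1,-0.4,0],"spin": 0},
    {"hand": 0.15,"translation": [-1,-0.4,0],"spin": 0},
    {"hand": 0.15,"translation": [-1,-0.4,0],"spin": 0},
    {"hand": 0.15,"translation": [-1,-0.4,0],"spin": 0},
    {"hand": 0.15,"translation": [-1,-0.4,0],"spin": 0},
    {"hand": 0.15,"translation": [-1,-0.4,0],"spin": 0},
    {"hand": 0.15,"translation": [-1,-0.4,0],"spin": 0},
    {"hand": 0.15,"translation": [-1,-0.4,0],"spin": 0},
  ],
)

```text
t: 29.75
tool_pos: [0.3507, 0.1072, 0.1011]
eef_rot: [-0.005, 0.735, 0.678, 0.0]
force: [0.6, -0.3, -1.4]
gripper_width: 0.0301
grip_force: 59.7
```

carry_out(
  moves=[
    {"hand": 0.15,"translation": [-1,-0.6,0],"spin": 0},
    {"hand": 0.15,"translation": [-1,-0.6,0],"spin": 0},
    {"hand": 0.15,"translation": [-1,-0.6,0],"spin": 0},
    {"hand": 0.15,"translation": [-1,-0.6,0],"spin": 0},
    {"hand": 0.15,"translation": [-1,-0.6,0.2],"spin": 0},
    {"hand": 0.15,"translation": [-1,-0.6,0.3],"spin": 0},
    {"hand": 0.15,"translation": [-0.8,-0.6,0.5],"spin": 0},
  ],
)

```text
t: 30.45
tool_pos: [0.2568, -0.0222, 0.081]
eef_rot: [-0.004, 0.735, 0.678, 0.001]
force: [0.3, 0.5, -1.4]
gripper_width: 0.03
grip_force: 59.7
```

```bash
python3 st.py
```

```text
tcp [ 0.2568 -0.0222  0.081 ] j [-0.364  0.145  2.373  0.008  0.63  -0.291] tilt 0.0082 nhoriz [ 0.0044 -0.0068] az -0.994 tool y az -0.08 x az 1.491 w 0.03004984683600058
```

carry_out(
  moves=[
    {"hand": 0.15,"translation": [0.3,-1,0.8],"spin": 0},
    {"hand": 0.15,"translation": [0.3,-1,0.8],"spin": 0},
    {"hand": 0.15,"translation": [0.3,-1,0.8],"spin": 0},
    {"hand": 0.15,"translation": [0.3,-1,0.8],"spin": 0},
    {"hand": 0.15,"translation": [0.3,-1,0.8],"spin": 0},
  ],
)

```text
t: 30.95
tool_pos: [0.2406, 0.0167, 0.0608]
eef_rot: [-0.033, 0.734, 0.678, -0.029]
force: [-0.2, -0.3, -0.6]
gripper_width: 0.03
grip_force: 60.0
```

```bash
python3 st.py
```

```text
tcp [0.2406 0.0167 0.0608] j [-0.205  0.228  2.374 -0.017  0.626 -0.11 ] tilt 0.0876 nhoriz [ 0.0872 -0.008 ] az -0.091 tool y az -0.08 x az 1.49 w 0.030032100387027635
```

carry_out(
  moves=[
    {"hand": 0.15,"translation": [-0.5,-1,0.7],"spin": 0},
    {"hand": 0.15,"translation": [-0.5,-1,0.7],"spin": 0},
    {"hand": 0.15,"translation": [-0.5,-1,0.7],"spin": 0},
    {"hand": 0.15,"translation": [-0.5,-1,0.7],"spin": 0},
    {"hand": 0.15,"translation": [0,-1,0.7],"spin": 0},
  ],
)

```text
t: 31.45
tool_pos: [0.2161, -0.0197, 0.0545]
eef_rot: [-0.061, 0.733, 0.675, -0.058]
force: [0.6, 0.3, -1.7]
gripper_width: 0.03
grip_force: 60.0
```

```bash
python3 st.py
```

```text
tcp [ 0.2161 -0.0197  0.0545] j [-0.335  0.266  2.375 -0.072  0.664 -0.193] tilt 0.1673 nhoriz [ 0.1662 -0.0109] az -0.066 tool y az -0.082 x az 1.489 w 0.03001841204398767
```

carry_out(
  moves=[
    {"hand": 0.15,"translation": [-0.9,-1,0.6],"spin": 0},
    {"hand": 0.15,"translation": [-0.8,-1,0.6],"spin": 0},
    {"hand": 0.15,"translation": [-0.4,-1,0.6],"spin": 0},
    {"hand": 0.15,"translation": [0,-1,0.6],"spin": 0},
    {"hand": 0.15,"translation": [0,-1,0.6],"spin": 0},
  ],
)

```text
t: 31.95
tool_pos: [0.1793, -0.0702, 0.0604]
eef_rot: [-0.09, 0.73, 0.673, -0.076]
force: [0.1, 0.1, -2.3]
gripper_width: 0.0298
grip_force: 60.1
```

```bash
python3 st.py
```

```text
tcp [ 0.1793 -0.0702  0.0604] j [-0.547  0.262  2.376 -0.145  0.725 -0.346] tilt 0.2365 nhoriz [ 0.2324 -0.0296] az -0.127 tool y az -0.081 x az 1.487 w 0.02983633800686081
```

carry_out(
  moves=[
    {"hand": 0.15,"translation": [0.1,-1,0.8],"spin": 0},
    {"hand": 0.15,"translation": [0.1,-1,0.8],"spin": 0},
    {"hand": 0.15,"translation": [0.1,-1,0.8],"spin": 0},
    {"hand": 0.15,"translation": [0.1,-1,0.8],"spin": 0},
    {"hand": 0.15,"translation": [0.1,-1,0.8],"spin": 0},
    {"hand": 0.15,"translation": [0.1,-1,0.8],"spin": 0},
  ],
)

```text
t: 32.55
tool_pos: [0.1449, -0.0827, 0.0619]
eef_rot: [-0.131, 0.726, 0.668, -0.095]
force: [-0.7, 0.1, -1.9]
gripper_width: 0.0301
grip_force: 60.1
```

```bash
python3 st.py
```

```text
tcp [ 0.1449 -0.0827  0.0619] j [-0.632  0.291  2.376 -0.192  0.781 -0.391] tilt 0.3248 nhoriz [ 0.313  -0.0626] az -0.197 tool y az -0.077 x az 1.482 w 0.03012508353819805
```

carry_out(
  moves=[
    {"hand": 0.15,"translation": [0.8,-0.7,1],"spin": 0},
    {"hand": 0.15,"translation": [0.8,-0.7,1],"spin": 0},
    {"hand": 0.15,"translation": [0.8,-0.8,1],"spin": 0},
    {"hand": 0.15,"translation": [0.3,-0.8,0.8],"spin": 0},
  ],
)

```text
t: 32.95
tool_pos: [0.1449, -0.0417, 0.0515]
eef_rot: [-0.157, 0.722, 0.664, -0.11]
force: [-0.3, 0.6, -2.0]
gripper_width: 0.03
grip_force: 60.1
```

```bash
python3 st.py
```

```text
tcp [ 0.1449 -0.0417  0.0515] j [-0.488  0.356  2.376 -0.143  0.788 -0.284] tilt 0.3861 nhoriz [ 0.3678 -0.0807] az -0.216 tool y az -0.074 x az 1.477 w 0.029967488691111016
```

carry_out(
  moves=[
    {"hand": 0.15,"translation": [0.6,-0.8,0.9],"spin": 0},
    {"hand": 0.15,"translation": [0.3,-0.8,0.8],"spin": 0},
    {"hand": 0.15,"translation": [0.2,-0.8,0.8],"spin": 0},
    {"hand": 0.15,"translation": [0,-0.8,0.8],"spin": 0},
  ],
)

```text
t: 33.35
tool_pos: [0.1347, -0.0254, 0.0487]
eef_rot: [-0.178, 0.718, 0.661, -0.126]
force: [0.4, -0.7, -1.1]
gripper_width: 0.0304
grip_force: 60.1
```

```bash
python3 st.py; python3 -c "
from held import *
b=O+T@np.array([.05,.003,.08]);print(togo(b),T.T@(tp-O))"
```

```text
tcp [ 0.1347 -0.0254  0.0487] j [-0.436  0.394  2.376 -0.131  0.806 -0.241] tilt 0.4395 nhoriz [ 0.4159 -0.09  ] az -0.213 tool y az -0.07 x az 1.475 w 0.03044301486768591
T.T@R tool axes in tray frame:
 [[ 0.09  -0.996 -0.011]
 [-0.996 -0.09  -0.018]
 [ 0.017  0.013 -1.   ]] tcp in tray [ 0.376   0.1251 -0.2227]
[  4.87  16.98 -14.83] [ 0.3759926   0.12511811 -0.22268555]
```

carry_out(
  moves=[
    {"hand": 0.15,"translation": [0,0.4,-1],"spin": 0.057},
    {"hand": 0.15,"translation": [0.2,0.4,-1],"spin": 0},
    {"hand": 0.15,"translation": [0.2,0.4,-1],"spin": 0},
    {"hand": 0.15,"translation": [0.3,0.7,-1],"spin": 0},
    {"hand": 0.15,"translation": [0.3,1,-1],"spin": 0},
    {"hand": 0.15,"translation": [0.4,1,-1],"spin": 0},
    {"hand": 0.15,"translation": [0.4,1,-1],"spin": 0},
    {"hand": 0.15,"translation": [0.4,1,-1],"spin": 0},
  ],
)

```text
t: 34.15
tool_pos: [0.3151, -0.0142, 0.1446]
eef_rot: [-0.172, 0.748, 0.627, -0.134]
force: [-0.1, -1.0, -2.4]
gripper_width: 0.0298
grip_force: 60.2
```

carry_out(
  moves=[
    {"hand": 0.15,"translation": [0.4,1,-1],"spin": 0},
    {"hand": 0.15,"translation": [0.4,1,-1],"spin": 0},
    {"hand": 0.15,"translation": [0.4,1,-1],"spin": 0},
    {"hand": 0.15,"translation": [0.4,1,-1],"spin": 0},
    {"hand": 0.15,"translation": [0.4,1,-1],"spin": 0},
    {"hand": 0.15,"translation": [0.4,1,-1],"spin": 0},
    {"hand": 0.15,"translation": [0.4,1,-0.9],"spin": 0},
  ],
)

```text
t: 34.85
tool_pos: [0.5073, 0.0066, 0.2107]
eef_rot: [-0.172, 0.748, 0.627, -0.134]
force: [0.5, 0.6, -1.5]
gripper_width: 0.0299
grip_force: 60.2
```

```bash
python3 -c "
from held import *
b=O+T@np.array([.05,.003,.05]);print(togo(b))";python3 lens.py; python3 st.py
```

```text
T.T@R tool axes in tray frame:
 [[-0.001 -1.    -0.011]
 [-1.     0.001 -0.018]
 [ 0.018  0.011 -1.   ]] tcp in tray [0.1208 0.0307 0.0806]
[1.36 3.52 1.6 ]
side 191 133 25 [[-55.6, -15.4, -26.6], [-42.4, 1.8, -20.9], [56.1, 16.0, -0.3]]
  end x [-56.  -25.4] top z 5% [-26.6 -25.3] y [-15.1  15. ]
  end x [25.3 59.6] top z 5% [-25.7 -25.1] y [-13.6  15.7]
tcp [0.5103 0.0065 0.2107] j [-0.144  0.498  1.424  0.029  1.653  0.026] tilt 0.4348 nhoriz [ 0.4117 -0.0895] az -0.214 tool y az -0.17 x az 1.393 w 0.030051497681087384
```

carry_out(
  moves=[
    {"hand": 0.15,"translation": [0.35,0.9,0.3],"spin": 0},
    {"hand": 0.15,"translation": [0.35,0.9,0.3],"spin": 0},
    {"hand": 0.15,"translation": [0.35,0.9,0.3],"spin": 0},
    {"hand": 0.15,"translation": [0.31,0.82,0.3],"spin": 0},
    {"hand": 0.15,"translation": [0,0,0.4],"spin": 0},
    {"hand": 0.15,"translation": [0,0,0],"spin": 0},
  ],
)

```text
t: 35.55
tool_pos: [0.559, 0.0261, 0.1508]
eef_rot: [-0.174, 0.747, 0.627, -0.135]
force: [-0.1, -0.6, -1.3]
gripper_width: 0.03
grip_force: 60.2
```

```bash
python3 -c "
from held import *
b=O+T@np.array([.05,.003,.01]);print(togo(b))"
```

```text
T.T@R tool axes in tray frame:
 [[-0.    -1.    -0.008]
 [-1.     0.    -0.018]
 [ 0.018  0.008 -1.   ]] tcp in tray [0.0517 0.0027 0.0476]
[-0.05  0.07  1.88]
```

carry_out(
  moves=[
    {"hand": 0.15,"translation": [-0.05,0.07,0.5],"spin": 0},
    {"hand": 0.15,"translation": [0,0,0.5],"spin": 0},
    {"hand": 0.15,"translation": [0,0,0.5],"spin": 0},
    {"hand": 0.15,"translation": [0,0,0.35],"spin": 0},
    {"hand": 0.15,"translation": [0,0,0],"spin": 0},
  ],
)

```text
t: 36.05
tool_pos: [0.5453, 0.0286, 0.1173]
eef_rot: [-0.173, 0.747, 0.627, -0.134]
force: [0.1, -0.5, -2.4]
gripper_width: 0.03
grip_force: 60.2
```

carry_out(
  moves=[
    {"hand": 0.15,"translation": [0,0,0.15],"spin": 0},
    {"hand": 0.15,"translation": [0,0,0],"spin": 0},
  ],
)

```text
t: 36.25
tool_pos: [0.5456, 0.0287, 0.1154]
eef_rot: [-0.172, 0.748, 0.628, -0.133]
force: [-0.7, 0.4, -2.9]
gripper_width: 0.0304
grip_force: 60.2
```

carry_out(
  moves=[
    {"hand": 0.15,"translation": [0,0,0.1],"spin": 0},
    {"hand": 0.15,"translation": [0,0,0],"spin": 0},
  ],
)

```text
t: 36.45
tool_pos: [0.5447, 0.0289, 0.1136]
eef_rot: [-0.172, 0.748, 0.628, -0.133]
force: [-0.1, 0.7, -1.6]
gripper_width: 0.03
grip_force: 60.2
```

```bash
python3 -c "import held"; python3 lens.py
```

```text
T.T@R tool axes in tray frame:
 [[-0.    -1.    -0.012]
 [-1.     0.    -0.019]
 [ 0.019  0.012 -1.   ]] tcp in tray [0.0487 0.0024 0.0077]
side 327 244 43 [[-87.2, -23.7, -26.6], [-49.5, -1.7, -5.6], [86.9, 22.7, 6.8]]
  end x [-87.4 -27.2] top z 5% [-26.4 -24.5] y [-23.1  22.4]
  end x [27.1 88.4] top z 5% [-26.  -25.2] y [-23.8  16.8]
```

carry_out(
  moves=[
    {"hand": 0.15,"translation": [0,0,0.1],"spin": 0},
    {"hand": 0.15,"translation": [0,0,0.05],"spin": 0},
  ],
)

```text
t: 36.75
tool_pos: [0.5434, 0.0292, 0.1109]
eef_rot: [-0.172, 0.748, 0.628, -0.133]
force: [0.5, -0.8, -1.2]
gripper_width: 0.0297
grip_force: 60.2
```

carry_out(
  moves=[
    {"hand": 0.15,"translation": [0,0,0.1],"spin": 0},
    {"hand": 0.15,"translation": [0,0,0],"spin": 0},
  ],
)

```text
t: 36.95
tool_pos: [0.543, 0.0293, 0.1096]
eef_rot: [-0.172, 0.748, 0.628, -0.133]
force: [1.4, 0.6, 1.5]
gripper_width: 0.0301
grip_force: 60.4
```

carry_out(
  moves=[
    {"hand": 0.15,"translation": [0,0,0.08],"spin": 0},
    {"hand": 0.15,"translation": [0,0,0],"spin": 0},
  ],
)

```text
t: 37.15
tool_pos: [0.5429, 0.0294, 0.1093]
eef_rot: [-0.171, 0.748, 0.628, -0.133]
force: [1.1, 0.5, 11.4]
gripper_width: 0.0304
grip_force: 61.0
```

```bash
python3 -c "import held"
```

```text
T.T@R tool axes in tray frame:
 [[ 0.    -1.    -0.014]
 [-1.     0.    -0.019]
 [ 0.019  0.014 -1.   ]] tcp in tray [0.0485 0.0022 0.003 ]
```

carry_out(
  moves=[
    {"hand": 0.15,"translation": [0,0,0.05],"spin": 0},
    {"hand": 0.38,"translation": [0,0,0],"spin": 0},
    {"hand": 0.45,"translation": [0,0,0],"spin": 0},
    {"hand": 0.52,"translation": [0,0,0],"spin": 0},
  ],
)

```text
t: 37.55
tool_pos: [0.5412, 0.0296, 0.1065]
eef_rot: [-0.172, 0.748, 0.627, -0.133]
force: [0.4, 0.0, 0.0]
gripper_width: 0.0448
grip_force: 0.0
```

carry_out(
  moves=[
    {"hand": 0.55,"translation": [0,0,-0.3],"spin": 0},
    {"hand": 0.55,"translation": [0,0,-0.7],"spin": 0},
    {"hand": 0.55,"translation": [0,0,-1],"spin": 0},
    {"hand": 0.55,"translation": [0,0,-1],"spin": 0},
    {"hand": 0.55,"translation": [0,0,-1],"spin": 0},
    {"hand": 0.55,"translation": [0,0,-1],"spin": 0},
    {"hand": 0.55,"translation": [0,0,-1],"spin": 0},
    {"hand": 0.55,"translation": [0,0,-1],"spin": 0},
  ],
)

```text
t: 38.35
tool_pos: [0.5999, 0.0169, 0.2344]
eef_rot: [-0.172, 0.748, 0.628, -0.133]
force: [0.1, -0.2, 0.5]
gripper_width: 0.0468
grip_force: 0.0
```

Run:
```python
from held import *
s=snap('side');l=(cloud(s)-O)@T*1e3
for nm,cx,hx,top in(('lens',50,24,26),('set',-50,36,32)):
    m=(abs(l[...,0]-cx)<hx)&(abs(l[...,1])<75)&(abs(l[...,2]-top)<5);q=l[m]
    k,*_=np.linalg.lstsq(np.c_[q[:,:2],np.ones(len(q))],q[:,2],rcond=None)
    print(nm,len(q),'slope',k[:2].round(3),'z',(k@[cx,0,1]).round(1),'x,y',np.percentile(q[:,:2],[1,99],axis=0).round(1).tolist())
p=s['camera_from_world']@np.r_[O,1];u=s['mtx']@p[:3]/p[2];c,r=int(u[0]),int(u[1]);save(cv2.resize(s['pixels'][r-60:r+45,c-70:c+70],(800,600),interpolation=2),'final')
```

```text
T.T@R tool axes in tray frame:
 [[-0.    -1.    -0.012]
 [-1.     0.    -0.019]
 [ 0.019  0.012 -1.   ]] tcp in tray [0.0505 0.0049 0.141 ]
lens 187 slope [-0.137  0.003] z 25.9 x,y [[31.3, -61.1], [63.4, 60.3]]
set 350 slope [-0.014 -0.009] z 33.0 x,y [[-81.8, -60.5], [-22.6, 62.6]]
```

View pics/final.png

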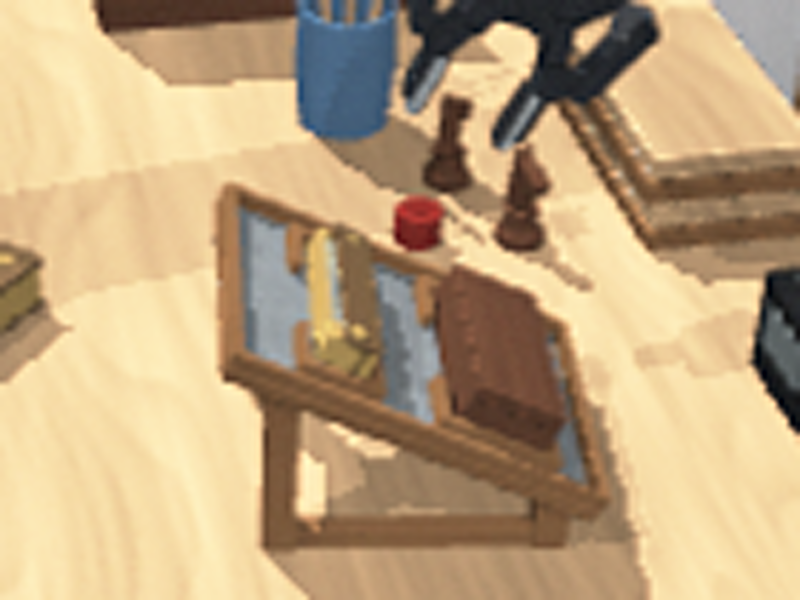

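Both things lie flat in their beds: the magnifier, folded to 32 mm wide, at (345,310), and the shut set at (500,360). The hand is clear, so I'm handing in.

```bash
python3 -c "
from plant import bot
print(bot.sign_off())"
```

```text
the job is handed in; nothing more can be done
None
```

The shut chess set is in the lower bed and the folded magnifier in the upper one, placed in the order asked, but the wrist force reached about 155–165 N (limit 120 N) when I pressed the held set onto the table at t ≈ 14.8 s, so this attempt probably fails the force rule.

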